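# Clamp, load and set a slide-dip stainer

## Task

Get the slide stainer ready for a run. Its beam clamp is slack: flip the forked cam lever all the way over to open it, screw the black adjusting nut down clockwise until it comes up against its stop, and flip the lever fully back down to its closed position. Only once the beam is clamped, hang every slide rack that stands on the bench by its handle on the beam, each on a hook pair of its own, and set the controller's small inner knob to the one long mark of the dial without turning the ring around it; leave the other glassware and bottles where they stand.

Things in the scene. Friction and masses are not known exactly. Their poses are not given: they have to be found in the camera images.
- stainer: the fixed dip stainer; origin on the bench. Its -x axis faces the robot's side (within 0.3 rad), y runs along its hanger beam towards the clamp end, z up. The 20 mm square beam lies along y through x = 0 at heights 140 to 160 mm, from y = -188 to 277 mm. A 74 mm square mast 359 mm high stands at y = 350 mm, x = 0. Four glass dishes, rims 54 mm high, stand below the hooks (x = -108 to -12 mm)
- lever_pivot (a point): pivot of the clamp's forked cam lever, at y = 240 mm, x = 0 of the stainer, 193 mm above the bench (sinks up to 3 mm as the nut is screwed down). Axes as the stainer's: the hinge is its y axis. The clamp's upright stud rises through the pivot; the fork's round cam cheeks reach 14 mm around it
- lever_grip (a point): middle of the lever's aluminium handle, 82 mm from the pivot; the handle is 16 mm wide (along the hinge) and 10 mm thick, free from 62 to 100 mm from the pivot. 50 to 61 mm from the pivot a crossbar joins it to the fork: two arms, 53 mm wide overall, that straddle the nut with 39 mm between them, so that the lever swings clean over the nut
- cam_lever (a joint): lever angle, rad: 0 = closed, lying level towards the robot's side (-x of the stainer); it swings up (1.57 = upright) and over to the stop at 2.95 = fully open, lying on the far side. Found closed. Stays where left; takes about 2 N at the handle
- nut_top (a point): centre of the top of the adjusting nut, a black knurled cylinder 32 mm across and 30 mm tall on the upright stud, between the arms of the lever's fork; its underside is 12 mm above the lever's pivot, its top 42 mm; z up
- adj_nut (a joint): nut angle, rad, growing clockwise as seen from above (tightening); 0 = backed right off, stop at 3.0 = finger-tight. Found slack, between 0.4 and 1.5. It turns stiffly (about 0.1 Nm) and stays where left; it goes down 1 mm per rad
- hang0 (a point): hook pair 0 of 4 (0 is next to the clamp, every 86 mm; each on its own black plate, over its own dish): where the middle of a rack's handle lies, level along y, when it rests in the hooks, 146 mm high. Axes as the stainer's. Its 6 mm wires, 23 mm to either side, leave the beam 50 mm behind (+x), dip to 6 mm below this point and rise to tips 20 mm in front (-x), 15 mm above it. The tray is too wide to pass from above: come from in front
- hang1 (a point): hook pair 1 of 4 (0 is next to the clamp, every 86 mm; each on its own black plate, over its own dish): where the middle of a rack's handle lies, level along y, when it rests in the hooks, 146 mm high. Axes as the stainer's. Its 6 mm wires, 23 mm to either side, leave the beam 50 mm behind (+x), dip to 6 mm below this point and rise to tips 20 mm in front (-x), 15 mm above it. The tray is too wide to pass from above: come from in front
- hang2 (a point): hook pair 2 of 4 (0 is next to the clamp, every 86 mm; each on its own black plate, over its own dish): where the middle of a rack's handle lies, level along y, when it rests in the hooks, 146 mm high. Axes as the stainer's. Its 6 mm wires, 23 mm to either side, leave the beam 50 mm behind (+x), dip to 6 mm below this point and rise to tips 20 mm in front (-x), 15 mm above it. The tray is too wide to pass from above: come from in front
- hang3 (a point): hook pair 3 of 4 (0 is next to the clamp, every 86 mm; each on its own black plate, over its own dish): where the middle of a rack's handle lies, level along y, when it rests in the hooks, 146 mm high. Axes as the stainer's. Its 6 mm wires, 23 mm to either side, leave the beam 50 mm behind (+x), dip to 6 mm below this point and rise to tips 20 mm in front (-x), 15 mm above it. The tray is too wide to pass from above: come from in front
- rack0_handle (a point): middle of the handle of a steel slide rack (0.12 to 0.24 kg), 80 mm above the rack's underside; z up. The rack is a tray 80 mm (x) by 70 mm (y) by 38 mm high holding glass slides. The handle is a rigid level bar along y, 6 mm thick, on uprights 33.5 mm to either side, 39 mm clear above the tray, with a black 12 mm sleeve on its middle 28 mm. Two to four racks stand on the bench; absent ones are None
- rack1_handle (a point): middle of the handle of a steel slide rack (0.12 to 0.24 kg), 80 mm above the rack's underside; z up. The rack is a tray 80 mm (x) by 70 mm (y) by 38 mm high holding glass slides. The handle is a rigid level bar along y, 6 mm thick, on uprights 33.5 mm to either side, 39 mm clear above the tray, with a black 12 mm sleeve on its middle 28 mm. Two to four racks stand on the bench; absent ones are None
- rack2_handle (a point): middle of the handle of a steel slide rack (0.12 to 0.24 kg), 80 mm above the rack's underside; z up. The rack is a tray 80 mm (x) by 70 mm (y) by 38 mm high holding glass slides. The handle is a rigid level bar along y, 6 mm thick, on uprights 33.5 mm to either side, 39 mm clear above the tray, with a black 12 mm sleeve on its middle 28 mm. Two to four racks stand on the bench; absent ones are None
- rack3_handle (a point): middle of the handle of a steel slide rack (0.12 to 0.24 kg), 80 mm above the rack's underside; z up. The rack is a tray 80 mm (x) by 70 mm (y) by 38 mm high holding glass slides. The handle is a rigid level bar along y, 6 mm thick, on uprights 33.5 mm to either side, 39 mm clear above the tray, with a black 12 mm sleeve on its middle 28 mm. Two to four racks stand on the bench; absent ones are None
- knob_top (a point): centre of the top of the controller's inner knob, a plain aluminium cylinder 20 mm across that stands 25 mm tall above the outer ring, upright axis; its top is 95 mm above the bench. A thin white pointer at its foot reaches out over the ring. The point turns with the knob: its -x axis is the pointer's direction
- inner_knob (a joint): inner knob angle, rad, growing clockwise as seen from above; 0 = pointer towards the controller's front, the side with the dark display, which faces the robot. Found between 0.3 and 1.5; the long mark is at 2.36. Turns lightly (0.02 Nm), stays where left, goes on past the mark to 4.7
- dial_index (a point): middle of the one long mark on the dial, on the top of the controller (a white box 86 x 110 x 55 mm, fixed), 34 mm from the knobs' axis
- ring_mark (a point): a mark on the top rim of the outer ring (a black knurled ring 48 mm across, its top 1 mm below the foot of the inner knob), 23 mm from the axis; the ring turns at a touch (0.012 Nm) and must stay as set
- beaker: small glass beaker, 60 mm across, 75 mm tall, standing among the racks; origin at its underside; to be left alone
- petri: shallow clear dish, 90 mm across, 16 mm high; left alone
- dropper: small amber bottle, 36 mm across, 75 mm tall; left alone
- tube_rack: blue tube rack, 180 x 70 mm, about 120 mm tall with its tubes; left alone
- beaker_b: glass beaker, 66 mm across, 90 mm tall, at the back; left alone
- reagent: glass jar, 72 mm across, 150 mm tall, at the back; left alone
Mind the look-alikes: they are no part of the job. Leave any red look-alike of the part that bears rack2_handle alone. Leave any pink look-alike of the part that bears rack1_handle alone.

How it is judged:
On the way, in this order (a step that is already met when the one before it is completed fails the run):
1. the cam lever is flipped fully open (value of joint cam_lever above 2.6 rad), for 0.2 s.
2. with the lever open, the nut is screwed down to its stop (value of joint cam_lever above 2.3 rad and value of joint adj_nut above 2.7 rad), for 0.2 s.
3. the lever is flipped fully closed on the tightened nut (value of joint cam_lever below 0.15 rad and value of joint adj_nut above 2.7 rad), for 0.2 s.
4. every rack present hangs on the beam ((distance between rack0_handle and hang0 below 0.014 m or distance between rack0_handle and hang1 below 0.014 m or distance between rack0_handle and hang2 below 0.014 m or distance between rack0_handle and hang3 below 0.014 m) and (distance between rack1_handle and hang0 below 0.014 m or distance between rack1_handle and hang1 below 0.014 m or distance between rack1_handle and hang2 below 0.014 m or distance between rack1_handle and hang3 below 0.014 m) and (distance between rack2_handle and hang0 below 0.014 m or distance between rack2_handle and hang1 below 0.014 m or distance between rack2_handle and hang2 below 0.014 m or distance between rack2_handle and hang3 below 0.014 m) and (distance between rack3_handle and hang0 below 0.014 m or distance between rack3_handle and hang1 below 0.014 m or distance between rack3_handle and hang2 below 0.014 m or distance between rack3_handle and hang3 below 0.014 m)), for 0.2 s.
At the end, for the whole second after the job is handed in: The lever is closed (within 0.15 rad), the nut within 0.3 rad of its stop, every rack present hangs still and level (0.2 rad) with the middle of its handle within 14 mm of a hook pair's place, and the inner knob is within 0.16 rad of the long mark (all of step 3 and all of step 4 and angle between each of rack0_handle, rack1_handle, rack2_handle, rack3_handle's own z axis and vertical below 0.2 rad and linear speed of each of rack0, rack1, rack2, rack3 below 0.05 m/s and value of joint inner_knob between 2.2 and 2.52 rad); the robot touches nothing.
It fails at once if a rack is hung on the beam before the clamp is tightened and closed (((distance between rack0_handle and hang0 below 0.012 m or distance between rack0_handle and hang1 below 0.012 m or distance between rack0_handle and hang2 below 0.012 m or distance between rack0_handle and hang3 below 0.012 m) or (distance between rack1_handle and hang0 below 0.012 m or distance between rack1_handle and hang1 below 0.012 m or distance between rack1_handle and hang2 below 0.012 m or distance between rack1_handle and hang3 below 0.012 m) or (distance between rack2_handle and hang0 below 0.012 m or distance between rack2_handle and hang1 below 0.012 m or distance between rack2_handle and hang2 below 0.012 m or distance between rack2_handle and hang3 below 0.012 m) or (distance between rack3_handle and hang0 below 0.012 m or distance between rack3_handle and hang1 below 0.012 m or distance between rack3_handle and hang2 below 0.012 m or distance between rack3_handle and hang3 below 0.012 m)) and (value of joint adj_nut below 2.6 rad or value of joint cam_lever above 0.3 rad)).
It fails at once if the outer ring is turned (more than 0.25 rad) (distance of ring_mark from where it was at the start of the episode above 0.006 m).
It fails at once if a bystander is knocked over or shoved more than 50 mm (distance of any of beaker, petri, dropper, tube_rack, beaker_b, reagent from where it was at the start of the episode above 0.05 m or angle between any of beaker, petri, dropper, tube_rack, beaker_b, reagent's own z axis and vertical above 0.5 rad).
Of rack0, rack1, rack2, rack3 only 2 to 4 are there at a start; the rules pass over those that are not, and their reading is None.
At some moment in a run one of rack0, rack1, rack2, rack3 may be knocked a few centimetres aside while the robot is not near it.
It also fails if it takes over 210 s, if anything falls off the work surface, if the arm or the gripper's body presses on something with over 40 N, if the wrist force passes 120 N, or if a joint passes its speed limit or range.

## Robot

A 6-joint arm with a two-finger parallel gripper is mounted at the origin on the work surface. World frame = base frame: x ahead of the robot, y to its left, z up, the work surface at z = 0. Lengths are in m, angles in rad, forces in N, time in s.
With the tool pointing down it reaches from about 0.425 to 0.95 m from the base axis. Payload 3.5 kg.
Tool frame: the origin (TCP) lies on the centre line of the jaws, within the pads' length; the fingertips stand 25 mm ahead of it and the grasp point (between the pads) lies 6 mm ahead of it (ctrl.finger_overhang is the distance from the TCP to the fingertips, in m); z points along the fingers, y is the line along which they close (so a half turn about z gives the same grasp; the last joint's range is limited). The gripper opens to 85 mm and grips with 20 to 120 N. Pads are 22 mm wide; open, the fingers measure 114 mm over their backs; the gripper's body (76 mm by 85 mm) begins 54 mm behind the grasp point. The pads swing forward as they close: fully open they stand 13 mm farther back than shut.
Start: joints at [0.964, 0.286, 1.577, -0, 1.279, -0.15], TCP at [0.298, 0.606, 0.256] pointing down, gripper open.
Joint ranges: [-2.77, 2.77], [-0.9, 2.22], [0.21, 2.48], [-1.53, 4.67], [0.24, 2.81], [-2.84, 2.84]. Speed limits (rad/s): [2.79, 2.79, 3.14, 3.14, 3.14, 3.14].

## Interface

Orientations are given as a unit quaternion [x, y, z, w].
In Python, from plant import get_state, imaging, job, ctrl gives the robot as it stands.
- The arm moves only by the tool jog_arm, never from a script. Its argument "increments" is a list of rows, each an object of numbers: "dx", "dy", "dz": the shift along the world's x, y, z each as a share of 12 cm, from -1 to 1; "ax", "ay", "az": the turn, a rotation vector about the world's x, y, z each as a share of pi/2 rad, from -1 to 1; "gripper": the gripper command: -1 is shut, 1 is fully open, values between are in proportion. A call has 1 to 10 rows; each row is the pose to reach, as a shift and turn from the pose commanded when the call began; what a row does not reach only later rows make up. A row lasts 1/10 s, in which the tool goes at most 50 mm and 8.59 degrees, less where a joint would pass 70% of its speed; a pose out of reach is approached as far as the arm can. A call with a number of a shift or a turn outside -1 to 1 is refused whole. A call with a gripper value outside its range is refused whole. The fingers move at their own pace and stop on an object; "force" is the grip in N (left out, the last holds). Time passes only in rows, so rows that repeat a pose let the fingers close. It gives the time, the measured TCP pose, the force, the opening and the grip force at its end, in the units of the state.
- get_state(): the state, without advancing time (a new reading comes with each control period).
- imaging.read_camera(name): name is "scene" or "top" or "wrist"; returns a dict with "frame" (400x640x3 uint8, blue, green, red), "depth" (400x640 float32, m along the optical axis (not along the pixel's ray), 0 where there is no reading), "camera_matrix" (3x3 intrinsics, pixels), "extrinsics" (4x4, takes a point from camera to world coordinates); the wrist camera has in their place "mount" (4x4, takes a point from camera to tool coordinates, whose origin is the TCP and whose axes are the flange's). Camera axes: x right, y up, looking along -z (the intrinsics and any distortion apply to the point x, -y, -z); pixel columns grow to the right and rows downward; lengths in m; the calibration is good to about 2 mm. A picture is of the moment at which its call begins: read the wrist's pose just before it.
- job.sign_off(): hands the job in; it is judged then, once.
The state is a dict: "time": time; "qpos": joint angles; "dq": joint speeds; "joint_efforts": joint torques, N m; "eef_pos": TCP position; "tcp_rot": TCP orientation; "contact_force": force on the tool from outside, world axes, zero at the start; "wrist_torque": the same for the moment, N m; "opening": opening from 0.0 (shut) to 1.0 (fully open); "finger_force": force on a finger pad.
Only numpy, scipy, OpenCV 4.12 (cv2) and the standard library are available. Lean on these libraries where they do the work, as an engineer would, in place of code of your own. Each camera call takes 0.05 s, during which the arm holds its last target. There are 200 camera calls.

## Working session

There is one attempt and no reset: what is moved stays moved. The work goes in short steps, Python scripts to look and compute and a tool call to move; the robot and the scene stay as the last step left them, time stands still between calls to the robot, and variables do not carry over. Pictures are saved under pics/ and viewed, at most 14 in all, crops included, and the job is handed in when it is done.

Besides the shell and the picture viewer there is one more tool, called after "Emit:" as name(argument=value, ...) on one line, values as JSON. jog_arm: Moves the arm, as the interface text tells. Shift numbers are shares of 12 cm and turn numbers shares of pi/2 rad, none past 1 either way. Its arguments: {"type":"object","properties":{"increments":{"type":"array"},"force":{"type":"number"}},"required":["increments"]}

```bash
ls; mkdir -p pics; cat > h.py <<'E'
import numpy as np, cv2
from scipy.spatial.transform import Rotation as R
from plant import get_state, imaging, job, ctrl
def cam(name):
    s=get_state(); c=imaging.read_camera(name)
    if 'extrinsics' in c: T=np.array(c['extrinsics'])
    else:
        W=np.eye(4); W[:3,:3]=R.from_quat(s['tcp_rot']).as_matrix(); W[:3,3]=s['eef_pos']; T=W@np.array(c['mount'])
    return c['frame'],c['depth'],np.array(c['camera_matrix']),T
def cloud(d,K,T):
    v,u=np.mgrid[:d.shape[0],:d.shape[1]]
    P=np.stack([(u-K[0,2])/K[0,0]*d,-(v-K[1,2])/K[1,1]*d,-d],-1)
    return P@T[:3,:3].T+T[:3,3]
def save(name):
    f,d,K,T=cam(name); np.savez('pics/%s.npz'%name,f=f,d=d,K=K,T=T); return f,d,K,T
def proj(p,K,T):
    q=(np.asarray(p)-T[:3,3])@T[:3,:3]
    return np.array([K[0,2]+K[0,0]*q[...,0]/-q[...,2],K[1,2]-K[1,1]*q[...,1]/-q[...,2]]).T
E
python3 - <<'E'
from h import *
for n in ['top','scene']:
    f,d,K,T=save(n); cv2.imwrite('pics/%s1.png'%n,f); print(n,K.tolist(),T.round(3).tolist())
print({k:np.round(v,3).tolist() for k,v in get_state().items()},ctrl.finger_overhang)
c=imaging.read_camera('top'); print(c.keys())
E
```

```text
pics
top [[389.31531813150735, 0.0, 323.127709336105], [0.0, 389.31531813150735, 198.96087337214314], [0.0, 0.0, 1.0]] [[-0.044, 0.97, -0.238, 0.329], [-0.999, -0.044, 0.004, -0.041], [-0.006, 0.238, 0.971, 1.109], [0.0, 0.0, 0.0, 1.0]]
scene [[451.20303815952605, 0.0, 312.5593412851049], [0.0, 451.20303815952605, 199.20728217768777], [0.0, 0.0, 1.0]] [[-0.806, -0.502, 0.314, 0.937], [0.592, -0.688, 0.42, 0.448], [0.005, 0.524, 0.851, 1.153], [0.0, 0.0, 0.0, 1.0]]
{'time': 0.1, 'qpos': [0.964, 0.287, 1.578, -0.0, 1.279, -0.15], 'dq': [0.001, -0.001, -0.002, 0.0, 0.001, -0.002], 'joint_efforts': [0.002, -40.729, -29.37, -0.0, 0.003, 0.0], 'eef_pos': [0.297, 0.605, 0.255], 'tcp_rot': [0.226, 0.974, -0.001, -0.0], 'contact_force': [0.027, -0.308, -0.419], 'wrist_torque': [0.038, 0.009, -0.053], 'finger_force': 0.0, 'opening': 1.0} 0.025
dict_keys(['frame', 'depth', 'camera_matrix', 'extrinsics'])
```

View pics/top1.png

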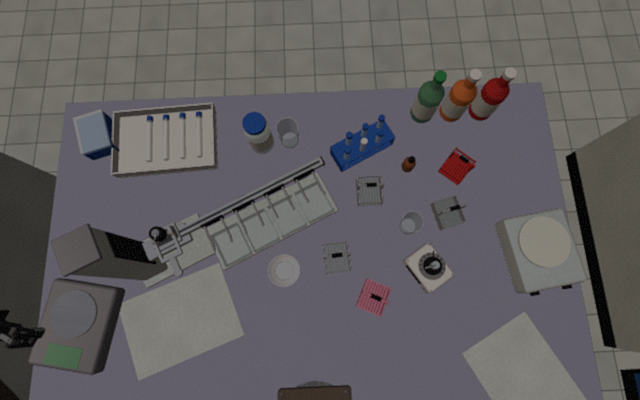

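View pics/scene1.png

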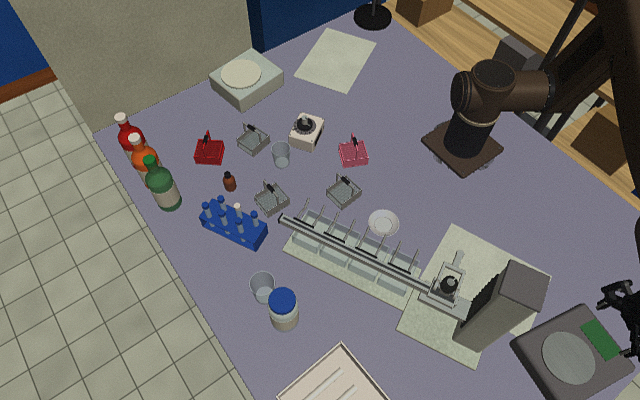

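Top view: grey racks at (370,190), (336,257), (448,212); the red look-alike at (457,166) and pink at (374,296) are to be left alone. Controller at (430,267), nut at (157,234), mast at (95,250), beaker (410,222), petri (284,270).

```bash
python3 - <<'E'
from h import *
for n in ['top','scene']:
    z=np.load('pics/%s.npz'%n); P=cloud(z['d'],z['K'],z['T']); f=z['f'].astype(int)
    ok=z['d']>0
    H=P[...,2]
    m=ok&(abs(H-.359)<.006)&(P[...,1]>.3)&(P[...,1]<.8)
    print(n,'mast',m.sum())
    if m.sum()>10:
        print(cv2.minAreaRect(P[m][:,:2].astype(np.float32)*1000))
    m=ok&(abs(H-.160)<.005)&(P[...,0]>.3)&(P[...,0]<.8)&(P[...,1]<.5)&(P[...,1]>-.1)
    q=P[m][:,:2]; print('beam',m.sum(), cv2.minAreaRect(q.astype(np.float32)*1000), np.median(P[m][:,2]))
    # RANSAC-ish line fit
    l=cv2.fitLine(q.astype(np.float32),cv2.DIST_HUBER,0,.01,.01).ravel();print(l)
    # racks / controller tops / colors
    for name,px in dict(r0=(370,190),r1=(336,257),r2=(448,212),ctl=(430,267),nut=(157,234)).items():
        if n=='top': print(name,P[px[1],px[0]].round(3))
E
python3 - <<'E'
from h import *
z=np.load('pics/top.npz'); f=z['f']
a=cv2.resize(f[110:320,320:480],None,fx=3,fy=3,interpolation=3)[:600]
b=cv2.resize(f[180:300,40:200],None,fx=2,fy=2,interpolation=3)
o=np.zeros((600,800,3),np.uint8); o[:,:480]=a; o[:240,480:]=b
cv2.imwrite('pics/crop1.png',o)
E
```

```text
top mast 1657
((436.15948486328125, 438.790283203125), (78.36882019042969, 78.90406799316406), 26.06441307067871)
beam 1607 ((585.2969970703125, 226.86602783203125), (252.86477661132812, 568.8153686523438), 25.851945877075195) 0.16062759101015922
[ 0.4395016  -0.8982418   0.61247355  0.06504446]
r0 [ 0.621 -0.184  0.005]
r1 [ 0.43  -0.074  0.003]
r2 [ 0.542 -0.4    0.018]
ctl [ 0.387 -0.317  0.073]
nut [0.479 0.335 0.237]
scene mast 1766
((392.94635009765625, 502.1719970703125), (88.09060668945312, 240.38897705078125), 33.594390869140625)
beam 1740 ((535.0409545898438, 193.68031311035156), (254.6291046142578, 545.7688598632812), 40.71189498901367) 0.161051441114058
[ 0.4200732  -0.9074902   0.5808362   0.13146989]
```

View pics/crop1.png

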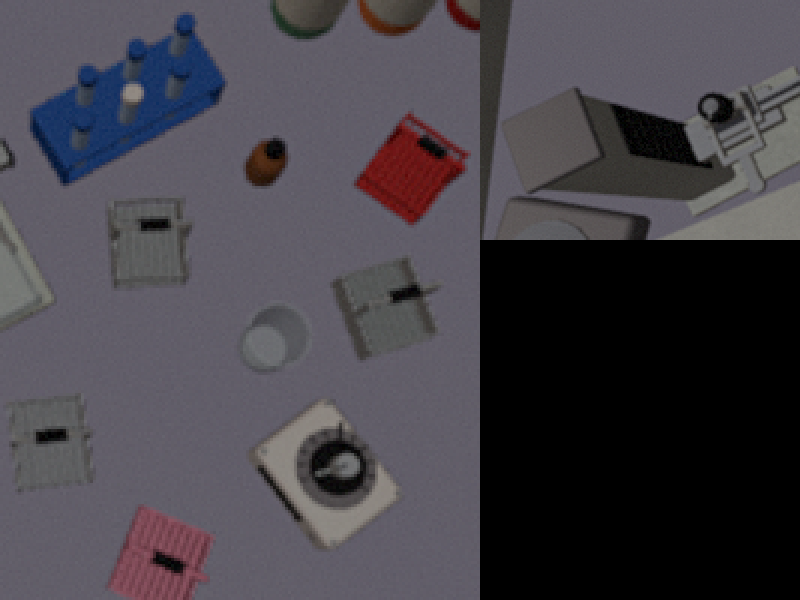

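Three grey racks fit the description: (370,190), (336,257) and (448,212). The red (457,166) and pink (374,296) ones are look-alikes. Stainer origin is about (0.590, 0.124), yaw 26.1°. I'm moving high past the mast to look at the clamp.

Emit:
jog_arm(increments=[{"dz": 0.5},{"dz": 1},{"dz": 1},{"dz": 1},{"dz": 1}])

```text
$.increments[0]: bad value
```

Emit:
jog_arm(increments=[{"dz": 0.5,"az": 0.1},{"dz": 0.5,"az": 0.2,"dy": -0.4},{"dz": 0.5,"az": 0.3,"dy": -0.8},{"dz": 0.5,"az": 0.4,"dx": 0.2,"dy": -1},{"dz": 0.5,"az": 0.5,"dx": 0.3,"dy": -1},{"dz": 0.5,"az": 0.58,"dx": 0.3,"dy": -1},{"dz": 0.5,"az": 0.58,"dx": 0.3,"dy": -1}])

```text
$.increments[0]: bad value
```

Emit:
jog_arm(increments=[{"dx": 0.2,"dy": -0.4},{"dx": 0.3,"dy": -0.8},{"dx": 0.4,"dy": -1},{"dx": 0.4,"dy": -1},{"dx": 0.4,"dy": -1}])

```text
$.increments[0]: bad value
```

Emit:
jog_arm(increments=[{"dx": 0.1,"dy": -0.3},{"dx": 0.1,"dy": -0.5},{"dx": 0.1,"dy": -0.5},{"dx": 0.1,"dy": -0.5}])

```text
$.increments[0]: bad value
```

```bash
python3 - <<'E'
from h import *
f,d,K,T=save('wrist'); s=get_state(); print(np.round(s['qpos'],3),np.round(s['eef_pos'],4),s['tcp_rot'])
P=cloud(d,K,T); ok=d>0
g=f.copy()
o=np.array([.590,.1244]);ex=np.array([.8983,.4393]);ey=np.array([-.4393,.8983])
def W(x,y,z): return np.r_[o+x*ex+y*ey,z]
for p in [W(0,.24,.193),W(-.082,.24,.193),W(0,.24,.235),W(0,.277,.16),W(-.01,0,.16)]:
    u=proj(p,K,T).round().astype(int); print(u); cv2.drawMarker(g,tuple(int(i) for i in u),(0,0,255),0,10)
cv2.imwrite('pics/w1.png',g)
E
```

```text
[ 0.964  0.287  1.578  0.     1.279 -0.15 ] [0.2975 0.6055 0.2554] [ 2.26427589e-01  9.74027711e-01 -6.96483925e-04 -2.83350818e-04]
[151 517]
[ 69 479]
[122 587]
[188 455]
[ 63 582]
```

View pics/w1.png

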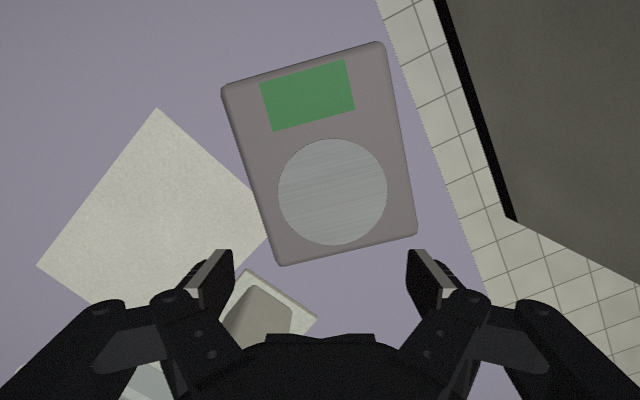

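The wrist view from the start pose shows the fingers and a balance, so nothing moved. Rows probably need all of their numbers.

Emit:
jog_arm(increments=[{"dx": 0,"dy": 0,"dz": 0.5,"ax": 0,"ay": 0,"az": 0,"gripper": 1},{"dx": 0,"dy": 0,"dz": 1,"ax": 0,"ay": 0,"az": 0,"gripper": 1},{"dx": 0,"dy": 0,"dz": 1,"ax": 0,"ay": 0,"az": 0,"gripper": 1},{"dx": 0,"dy": 0,"dz": 1,"ax": 0,"ay": 0,"az": 0,"gripper": 1}])

```text
time: 0.6
eef_pos: [0.2984, 0.6069, 0.3823]
tcp_rot: [0.226, 0.974, 0.005, 0.002]
contact_force: [0.1, 0.2, -0.5]
opening: 1.001
finger_force: 0.0
```

Emit:
jog_arm(increments=[{"dx": 0,"dy": 0,"dz": 0.5,"ax": 0,"ay": 0,"az": 0.1,"gripper": 1},{"dx": 0,"dy": -0.4,"dz": 0.5,"ax": 0,"ay": 0,"az": 0.2,"gripper": 1},{"dx": 0,"dy": -0.8,"dz": 0.5,"ax": 0,"ay": 0,"az": 0.3,"gripper": 1},{"dx": 0.2,"dy": -1,"dz": 0.5,"ax": 0,"ay": 0,"az": 0.4,"gripper": 1},{"dx": 0.3,"dy": -1,"dz": 0.5,"ax": 0,"ay": 0,"az": 0.5,"gripper": 1},{"dx": 0.3,"dy": -1,"dz": 0.5,"ax": 0,"ay": 0,"az": 0.58,"gripper": 1},{"dx": 0.3,"dy": -1,"dz": 0.5,"ax": 0,"ay": 0,"az": 0.58,"gripper": 1}])

```text
time: 1.3
eef_pos: [0.3338, 0.4852, 0.4337]
tcp_rot: [-0.225, 0.974, -0.001, -0.002]
contact_force: [-0.0, 0.3, 0.4]
opening: 0.997
finger_force: 0.0
```

Emit:
jog_arm(increments=[{"dx": 0.2,"dy": -0.4,"dz": 0,"ax": 0,"ay": 0,"az": 0,"gripper": 1},{"dx": 0.3,"dy": -0.8,"dz": 0,"ax": 0,"ay": 0,"az": 0,"gripper": 1},{"dx": 0.4,"dy": -1,"dz": 0,"ax": 0,"ay": 0,"az": 0,"gripper": 1},{"dx": 0.4,"dy": -1,"dz": 0,"ax": 0,"ay": 0,"az": 0,"gripper": 1},{"dx": 0.4,"dy": -1,"dz": 0,"ax": 0,"ay": 0,"az": 0,"gripper": 1}])

```text
time: 1.8
eef_pos: [0.3815, 0.3658, 0.4353]
tcp_rot: [-0.224, 0.975, 0.0, -0.001]
contact_force: [-0.0, -0.7, 0.1]
opening: 0.995
finger_force: 0.0
```

Emit:
jog_arm(increments=[{"dx": 0.3,"dy": -0.3,"dz": 0,"ax": 0,"ay": 0,"az": 0,"gripper": 1},{"dx": 0.3,"dy": -0.5,"dz": 0,"ax": 0,"ay": 0,"az": 0,"gripper": 1},{"dx": 0.3,"dy": -0.5,"dz": 0,"ax": 0,"ay": 0,"az": 0,"gripper": 1},{"dx": 0.3,"dy": -0.5,"dz": 0,"ax": 0,"ay": 0,"az": 0,"gripper": 1}])

```text
time: 2.2
eef_pos: [0.4173, 0.3069, 0.4359]
tcp_rot: [-0.225, 0.974, 0.0, -0.0]
contact_force: [-0.7, -0.4, 0.3]
opening: 0.998
finger_force: 0.0
```

```bash
python3 - <<'E'
from h import *
f,d,K,T=save('wrist'); s=get_state(); print(np.round(s['qpos'],3),np.round(s['eef_pos'],4),s['tcp_rot'])
g=f.copy()
o=np.array([.590,.1244]);ex=np.array([.8983,.4393]);ey=np.array([-.4393,.8983])
def W(x,y,z): return np.r_[o+x*ex+y*ey,z]
for p in [W(0,.24,.193),W(-.082,.24,.193),W(0,.24,.235),W(0,.277,.16),W(-.01,0,.16)]:
    u=proj(p,K,T).round().astype(int); print(u); cv2.drawMarker(g,tuple(int(i) for i in u),(0,0,255),0,10)
cv2.imwrite('pics/w2.png',g)
E
```

```text
[ 4.380e-01 -1.460e-01  1.713e+00  1.000e-03  1.575e+00 -1.588e+00] [0.4172 0.3071 0.436 ] [-2.25627509e-01  9.74213549e-01  3.28045767e-04 -2.83939617e-04]
[319 233]
[319 172]
[319 246]
[345 225]
[152 218]
```

View pics/w2.png

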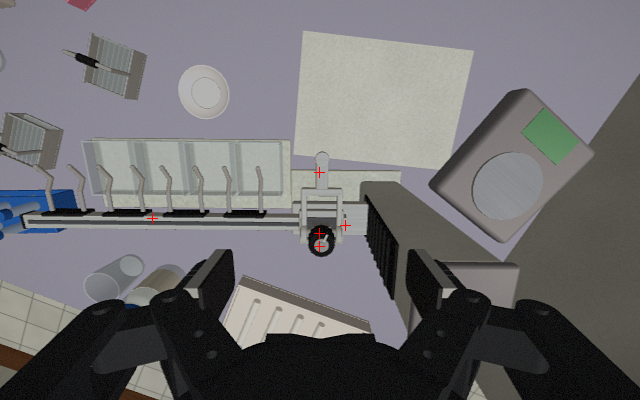

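Wrist view: lever handle at (322,170), nut at (321,240), four hook pairs on black plates to the left; markers agree within ~2 px. Refining from the same image.

```bash
cat >> h.py <<'E'
o=np.array([.590,.1244]);ex=np.array([.8983,.4393]);ey=np.array([-.4393,.8983])
def W(x,y,z): return np.r_[o+x*ex+y*ey,z]
def S(P): q=P[...,:2]-o; return np.stack([q@ex,q@ey,P[...,2]],-1)
E
python3 - <<'E'
from h import *
z=np.load('pics/wrist.npz'); d,K,T=z['d'],z['K'],z['T']
P=S(cloud(d,K,T)); ok=d>0; x,y,h=P[...,0],P[...,1],P[...,2]
m=ok&(x<-.062)&(x>-.11)&(abs(y-.24)<.03)&(h>.18)&(h<.21); q=P[m]; print('handle',m.sum(),q.min(0),q.max(0),np.median(q,0))
m=ok&(abs(y-.24)<.04)&(abs(x)<.04)&(h>.225); q=P[m]; print('nut',m.sum(),q.min(0),q.max(0),cv2.minEnclosingCircle(q[:,:2].astype(np.float32)*1000))
m=ok&(abs(h-.16)<.003)&(abs(x)<.02)&(y<.2); q=P[m]; print('beam',m.sum(),q.min(0),q.max(0),np.polyfit(q[:,1],q[:,0],1))
for lo,hi in [(.153,.166)]:
    m=ok&(h>lo)&(h<hi)&(x<-.065)&(x>-.1); q=P[m]; print('tips',m.sum()); 
    n,l,s,c=cv2.connectedComponentsWithStats(m.astype(np.uint8))
    for i in range(1,n):
        if s[i,4]>5: print(s[i,4],np.median(P[l==i],0).round(4), P[l==i].min(0).round(4))
E
```

```text
handle 515 [-0.10817955  0.21670262  0.18886835] [-0.06206196  0.26627566  0.19990772] [-0.08331841  0.24211968  0.19735442]
nut 573 [-0.01807614  0.22615974  0.22509351] [0.01344762 0.25794442 0.23917959] ((-2.474984645843506, 241.97183227539062), 16.3227481842041)
beam 3769 [-0.01964075 -0.190329    0.15701576] [0.00733947 0.19928378 0.16299047] [ 0.01053226 -0.00536357]
tips 327
50 [-0.0826 -0.1479  0.1575] [-0.0879 -0.1507  0.1531]
48 [-0.0825 -0.1016  0.1571] [-0.0878 -0.1049  0.1532]
42 [-0.0815 -0.0618  0.1578] [-0.0869 -0.0649  0.153 ]
40 [-0.0814 -0.0161  0.1576] [-0.0866 -0.0197  0.1531]
38 [-0.0809  0.0238  0.1583] [-0.0864  0.0202  0.1534]
37 [-0.0796  0.0698  0.1578] [-0.0852  0.0662  0.1533]
35 [-0.0807  0.1095  0.1582] [-0.0851  0.1065  0.1531]
37 [-0.0794  0.1551  0.1579] [-0.0851  0.1518  0.1531]
```

```bash
cat >> h.py <<'E'
o=o-.0053*ex+.002*ey; _a=.0105
ey=ey+_a*ex; ey/=np.linalg.norm(ey); ex=np.array([ey[1],-ey[0]])
E
python3 - <<'E'
from h import *
print(o,ex,ey,np.degrees(np.arctan2(ex[1],ex[0])))
s=get_state();p=np.array(s['eef_pos']);print(p)
Rm=R.from_quat(s['tcp_rot']).as_matrix(); print('tool y',Rm[:,1],'yaw err deg',np.degrees(np.arctan2(*(Rm[:2,1][::-1]))-np.arctan2(ey[1],ey[0])))
for n,w in dict(grip=W(-.084,.24,.193),up=W(0,.24,.193+.084),open=W(.0825,.24,.193+.016),nut=W(0,.24,.235)).items(): print(n,w.round(4))
for i in range(4): print('hang',i,W(-.06,.1305-.086*i,.146).round(4))
E
```

```text
[0.58436041 0.12386831] [0.90289567 0.42985976] [-0.42985976  0.90289567] 25.458660743345423
[0.41719878 0.30707907 0.43598782]
tool y [-4.39618566e-01  8.98184239e-01  7.67302439e-04] yaw err deg 0.6208941717662222
grip [0.4054 0.3045 0.193 ]
up [0.4812 0.3406 0.277 ]
open [0.5557 0.376  0.209 ]
nut [0.4812 0.3406 0.235 ]
hang 0 [0.4741 0.2159 0.146 ]
hang 1 [0.5111 0.1383 0.146 ]
hang 2 [0.548  0.0606 0.146 ]
hang 3 [ 0.585 -0.017  0.146]
```

Emit:
jog_arm(increments=[{"dx": -0.1,"dy": -0.02,"dz": -0.4,"ax": 0,"ay": 0,"az": 0,"gripper": 0},{"dx": -0.1,"dy": -0.02,"dz": -0.8,"ax": 0,"ay": 0,"az": 0,"gripper": 0},{"dx": -0.1,"dy": -0.02,"dz": -1,"ax": 0,"ay": 0,"az": 0,"gripper": 0},{"dx": -0.1,"dy": -0.02,"dz": -1,"ax": 0,"ay": 0,"az": 0,"gripper": 0},{"dx": -0.1,"dy": -0.02,"dz": -1,"ax": 0,"ay": 0,"az": 0,"gripper": 0}])

```text
time: 2.75
eef_pos: [0.4055, 0.3045, 0.317]
tcp_rot: [-0.226, 0.974, 0.0, 0.0]
contact_force: [1.2, 0.4, 0.7]
opening: 0.501
finger_force: 0.0
```

Emit:
jog_arm(increments=[{"dx": 0,"dy": 0,"dz": -0.3,"ax": 0,"ay": 0,"az": 0,"gripper": 0},{"dx": 0,"dy": 0,"dz": -0.6,"ax": 0,"ay": 0,"az": 0,"gripper": 0},{"dx": 0,"dy": 0,"dz": -0.8,"ax": 0,"ay": 0,"az": 0,"gripper": 0},{"dx": 0,"dy": 0,"dz": -0.9,"ax": 0,"ay": 0,"az": 0,"gripper": 0},{"dx": 0,"dy": 0,"dz": -0.97,"ax": 0,"ay": 0,"az": 0,"gripper": 0},{"dx": 0,"dy": 0,"dz": -0.97,"ax": 0,"ay": 0,"az": 0,"gripper": 0}])

```text
time: 3.35
eef_pos: [0.4063, 0.3039, 0.2008]
tcp_rot: [-0.225, 0.974, 0.0, 0.001]
contact_force: [0.1, -0.2, -1.0]
opening: 0.501
finger_force: 0.0
```

Emit:
jog_arm(increments=[{"dx": 0,"dy": 0,"dz": 0,"ax": 0,"ay": 0,"az": 0,"gripper": -1},{"dx": 0,"dy": 0,"dz": 0,"ax": 0,"ay": 0,"az": 0,"gripper": -1},{"dx": 0,"dy": 0,"dz": 0,"ax": 0,"ay": 0,"az": 0,"gripper": -1},{"dx": 0,"dy": 0,"dz": 0,"ax": 0,"ay": 0,"az": 0,"gripper": -1},{"dx": 0,"dy": 0,"dz": 0,"ax": 0,"ay": 0,"az": 0,"gripper": -1}], force=25)

```text
time: 3.85
eef_pos: [0.4066, 0.3039, 0.2013]
tcp_rot: [-0.225, 0.974, 0.001, 0.002]
contact_force: [0.4, 1.9, 4.1]
opening: 0.18
finger_force: 30.8
```

Emit:
jog_arm(increments=[{"dx": 0.013,"dy": 0.006,"dz": 0.138,"ax": 0,"ay": 0,"az": 0,"gripper": -1},{"dx": 0.049,"dy": 0.024,"dz": 0.27,"ax": 0,"ay": 0,"az": 0,"gripper": -1},{"dx": 0.109,"dy": 0.052,"dz": 0.39,"ax": 0,"ay": 0,"az": 0,"gripper": -1},{"dx": 0.19,"dy": 0.09,"dz": 0.496,"ax": 0,"ay": 0,"az": 0,"gripper": -1},{"dx": 0.287,"dy": 0.137,"dz": 0.582,"ax": 0,"ay": 0,"az": 0,"gripper": -1}])

```text
time: 4.35
eef_pos: [0.437, 0.3185, 0.2672]
tcp_rot: [-0.225, 0.974, -0.002, -0.006]
contact_force: [-3.9, -1.2, -2.6]
opening: 0.184
finger_force: 28.8
```

Emit:
jog_arm(increments=[{"dx": 0.111,"dy": 0.053,"dz": 0.063,"ax": 0,"ay": 0,"az": 0,"gripper": -1},{"dx": 0.232,"dy": 0.11,"dz": 0.1,"ax": 0,"ay": 0,"az": 0,"gripper": -1},{"dx": 0.338,"dy": 0.161,"dz": 0.11,"ax": 0,"ay": 0,"az": 0,"gripper": -1},{"dx": 0.48,"dy": 0.228,"dz": 0.092,"ax": 0,"ay": 0,"az": 0,"gripper": -1},{"dx": 0.598,"dy": 0.284,"dz": 0.047,"ax": 0,"ay": 0,"az": 0,"gripper": -1},{"dx": 0.705,"dy": 0.336,"dz": -0.023,"ax": 0,"ay": 0,"az": 0,"gripper": -1},{"dx": 0.798,"dy": 0.38,"dz": -0.115,"ax": 0,"ay": 0,"az": 0,"gripper": -1},{"dx": 0.873,"dy": 0.416,"dz": -0.225,"ax": 0,"ay": 0,"az": 0,"gripper": -1},{"dx": 0.926,"dy": 0.441,"dz": -0.35,"ax": 0,"ay": 0,"az": 0,"gripper": -1},{"dx": 0.951,"dy": 0.453,"dz": -0.46,"ax": 0,"ay": 0,"az": 0,"gripper": -1}])

```text
time: 5.35
eef_pos: [0.5598, 0.377, 0.2199]
tcp_rot: [-0.225, 0.974, 0.003, 0.009]
contact_force: [8.6, 5.6, 8.7]
opening: 0.177
finger_force: 30.8
```

Emit:
jog_arm(increments=[{"dx": 0,"dy": 0,"dz": -0.02,"ax": 0,"ay": 0,"az": 0,"gripper": -1},{"dx": 0,"dy": 0,"dz": -0.02,"ax": 0,"ay": 0,"az": 0,"gripper": -1},{"dx": 0,"dy": 0,"dz": -0.02,"ax": 0,"ay": 0,"az": 0,"gripper": -1}])

```text
time: 5.65
eef_pos: [0.5598, 0.3768, 0.2172]
tcp_rot: [-0.225, 0.974, 0.002, 0.01]
contact_force: [10.6, 7.2, 5.7]
opening: 0.171
finger_force: 32.2
```

Emit:
jog_arm(increments=[{"dx": 0,"dy": 0,"dz": 0,"ax": 0,"ay": 0,"az": 0,"gripper": 0},{"dx": 0,"dy": 0,"dz": 0,"ax": 0,"ay": 0,"az": 0,"gripper": 0},{"dx": 0,"dy": 0,"dz": 0,"ax": 0,"ay": 0,"az": 0,"gripper": 0},{"dx": 0,"dy": 0,"dz": 0.4,"ax": 0,"ay": 0,"az": 0,"gripper": 0},{"dx": 0,"dy": 0,"dz": 0.8,"ax": 0,"ay": 0,"az": 0,"gripper": 0},{"dx": 0,"dy": 0,"dz": 1,"ax": 0,"ay": 0,"az": 0,"gripper": 0},{"dx": -0.3,"dy": -0.14,"dz": 1,"ax": 0,"ay": 0,"az": 0,"gripper": 0},{"dx": -0.6,"dy": -0.3,"dz": 1,"ax": 0,"ay": 0,"az": 0,"gripper": 0},{"dx": -0.6,"dy": -0.3,"dz": 1,"ax": 0,"ay": 0,"az": 0,"gripper": 0}])

```text
time: 6.55
eef_pos: [0.4777, 0.3364, 0.3296]
tcp_rot: [-0.226, 0.974, -0.001, -0.003]
contact_force: [0.1, -0.6, -0.7]
opening: 0.502
finger_force: 0.0
```

```bash
python3 - <<'E'
from h import *
f,d,K,T=save('wrist'); s=get_state(); print(np.round(s['eef_pos'],4),np.round(s['qpos'],2)); print('target nut',W(0,.24,.236))
P=S(cloud(d,K,T)); ok=d>0; x,y,h=P[...,0],P[...,1],P[...,2]
m=ok&(abs(y-.24)<.04)&(abs(x)<.04)&(h>.225)&(h<.245); q=P[m]; print('nut',m.sum(),q.min(0),q.max(0))
if m.sum()>20: print(cv2.minEnclosingCircle(q[:,:2].astype(np.float32)*1000))
m=ok&(abs(y-.24)<.012)&(x>.06)&(h>.18); q=P[m]; print('lever',m.sum(), q.min(0) if m.sum() else 0,q.max(0) if m.sum() else 0)
f,d,K,T=save('top'); cv2.imwrite('pics/t2.png',cv2.resize(f[170:300,90:250],None,fx=4,fy=4,interpolation=3))
E
```

```text
[0.4799 0.3373 0.3306] [ 0.44  0.05  1.71 -0.    1.38 -1.59]
target nut [0.48119407 0.34056327 0.236     ]
nut 1329 [-0.01555391  0.22329154  0.22522286] [0.0168491  0.25607654 0.23939311]
((1.0390219688415527, 239.67588806152344), 16.63361930847168)
lever 870 [0.0600622  0.23097153 0.22306885] [0.09598619 0.24817744 0.24297774]
```

View pics/t2.png

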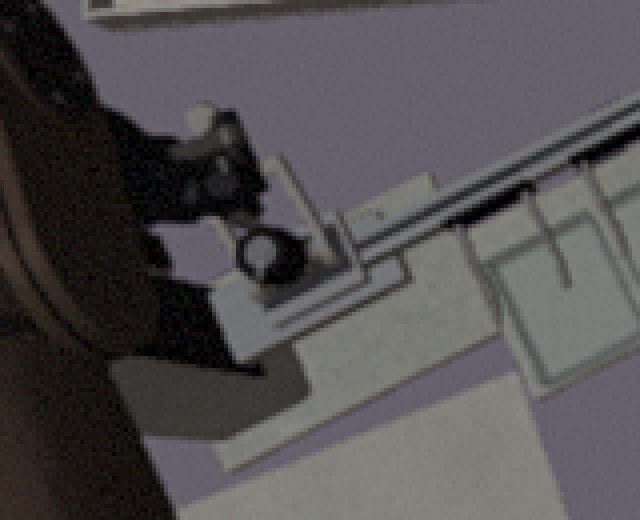

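```bash
python3 - <<'E'
from h import *
z=np.load('pics/wrist.npz');d,K,T=z['d'],z['K'],z['T']
P=S(cloud(d,K,T)); ok=d>0; x,y,h=P[...,0],P[...,1],P[...,2]
m=ok&(abs(y-.24)<.007)&(x>.05)&(h>.18)&(h<.26); q=P[m]
a=np.polyfit(q[:,0],q[:,2],1); print(a, 'angle',np.pi-np.arctan(a[0]))
for lo in np.arange(.04,.12,.01):
    k=q[(q[:,0]>lo)&(q[:,0]<lo+.01)]; print(round(lo,2),len(k),np.median(k[:,2]) if len(k) else 0)
E
```

```text
[0.47544211 0.19629439] angle 2.6977836584572645
0.04 0 0
0.05 204 0.22250821468343462
0.06 210 0.227275395883931
0.07 214 0.23179263419466672
0.08 219 0.23686290143362565
0.09 110 0.2401944040041224
0.1 0 0
0.11 0 0
```

Emit:
jog_arm(increments=[{"dx": 0.35,"dy": 0.18,"dz": 0,"ax": 0,"ay": 0,"az": 0,"gripper": -1},{"dx": 0.65,"dy": 0.33,"dz": 0,"ax": 0,"ay": 0,"az": 0,"gripper": -1},{"dx": 0.65,"dy": 0.33,"dz": -0.3,"ax": 0,"ay": 0,"az": 0,"gripper": -1},{"dx": 0.65,"dy": 0.33,"dz": -0.5,"ax": 0,"ay": 0,"az": 0,"gripper": -1},{"dx": 0.65,"dy": 0.33,"dz": -0.58,"ax": 0,"ay": 0,"az": 0,"gripper": -1},{"dx": 0.65,"dy": 0.33,"dz": -0.64,"ax": 0,"ay": 0,"az": 0,"gripper": -1},{"dx": 0.65,"dy": 0.33,"dz": -0.7,"ax": 0,"ay": 0,"az": 0,"gripper": -1},{"dx": 0.65,"dy": 0.33,"dz": -0.74,"ax": 0,"ay": 0,"az": 0,"gripper": -1},{"dx": 0.65,"dy": 0.33,"dz": -0.74,"ax": 0,"ay": 0,"az": 0,"gripper": -1}])

```text
time: 7.55
eef_pos: [0.5601, 0.3778, 0.2435]
tcp_rot: [-0.225, 0.974, -0.0, -0.0]
contact_force: [0.8, 0.0, 1.0]
opening: 0.001
finger_force: 0.2
```

Emit:
jog_arm(increments=[{"dx": 0,"dy": 0,"dz": -0.03,"ax": 0,"ay": 0,"az": 0,"gripper": -1},{"dx": 0,"dy": 0,"dz": -0.05,"ax": 0,"ay": 0,"az": 0,"gripper": -1},{"dx": 0,"dy": 0,"dz": -0.05,"ax": 0,"ay": 0,"az": 0,"gripper": -1}])

```text
time: 7.85
eef_pos: [0.5608, 0.3781, 0.2396]
tcp_rot: [-0.225, 0.974, 0.0, 0.001]
contact_force: [-0.6, -1.1, 5.6]
opening: -0.001
finger_force: 2.8
```

Emit:
jog_arm(increments=[{"dx": 0,"dy": 0,"dz": -0.02,"ax": 0,"ay": 0,"az": 0,"gripper": -1},{"dx": 0,"dy": 0,"dz": 0.4,"ax": 0,"ay": 0,"az": 0,"gripper": -1},{"dx": 0,"dy": 0,"dz": 0.7,"ax": 0,"ay": 0,"az": 0,"gripper": 0},{"dx": -0.33,"dy": -0.15,"dz": 0.7,"ax": 0,"ay": 0,"az": 0,"gripper": 0.1},{"dx": -0.66,"dy": -0.31,"dz": 0.7,"ax": 0,"ay": 0,"az": 0,"gripper": 0.1},{"dx": -0.66,"dy": -0.31,"dz": 0.6,"ax": 0,"ay": 0,"az": 0,"gripper": 0.1},{"dx": -0.66,"dy": -0.31,"dz": 0.6,"ax": 0,"ay": 0,"az": 0,"gripper": 0.1}])

```text
time: 8.55
eef_pos: [0.4794, 0.34, 0.3075]
tcp_rot: [-0.225, 0.974, -0.0, -0.002]
contact_force: [0.2, 0.5, -0.1]
opening: 0.549
finger_force: 0.0
```

```bash
python3 - <<'E'
from h import *
s=get_state();f,d,K,T=save('wrist'); print(np.round(s['eef_pos'],4)); 
P=S(cloud(d,K,T)); ok=d>0; x,y,h=P[...,0],P[...,1],P[...,2]
m=ok&(abs(y-.24)<.007)&(x>.05)&(x<.1)&(h>.18)&(h<.26); q=P[m]
a=np.polyfit(q[:,0],q[:,2],1); print(a, 'angle',np.pi-np.arctan(a[0]))
m=ok&(abs(y-.24)<.04)&(abs(x)<.04)&(h>.225)&(h<.245); q=P[m]; print(m.sum(),cv2.minEnclosingCircle(q[:,:2].astype(np.float32)*1000))
E
```

```text
[0.4794 0.34   0.3075]
[0.22215422 0.19527012] angle 2.922988510479654
1633 ((0.6798146963119507, 239.94122314453125), 16.6027889251709)
```

Emit:
jog_arm(increments=[{"dx": 0.015,"dy": 0.006,"dz": -0.25,"ax": 0,"ay": 0,"az": 0,"gripper": 0.1},{"dx": 0.015,"dy": 0.006,"dz": -0.45,"ax": 0,"ay": 0,"az": 0,"gripper": 0.1},{"dx": 0.015,"dy": 0.006,"dz": -0.6,"ax": 0,"ay": 0,"az": 0,"gripper": 0.1},{"dx": 0.015,"dy": 0.006,"dz": -0.6,"ax": 0,"ay": 0,"az": 0,"gripper": 0.1},{"dx": 0.015,"dy": 0.006,"dz": -0.6,"ax": 0,"ay": 0,"az": 0,"gripper": -1},{"dx": 0.015,"dy": 0.006,"dz": -0.6,"ax": 0,"ay": 0,"az": 0,"gripper": -1},{"dx": 0.015,"dy": 0.006,"dz": -0.6,"ax": 0,"ay": 0,"az": 0,"gripper": -1},{"dx": 0.015,"dy": 0.006,"dz": -0.6,"ax": 0,"ay": 0,"az": 0,"gripper": -1}], force=40)

```text
time: 9.4
eef_pos: [0.4838, 0.3414, 0.2382]
tcp_rot: [-0.225, 0.974, -0.0, 0.001]
contact_force: [3.2, -1.0, -2.5]
opening: 0.358
finger_force: 40.4
```

Emit:
jog_arm(increments=[{"dx": 0,"dy": 0,"dz": -0.001,"ax": 0,"ay": 0,"az": -0.09,"gripper": -1},{"dx": 0,"dy": 0,"dz": -0.002,"ax": 0,"ay": 0,"az": -0.18,"gripper": -1},{"dx": 0,"dy": 0,"dz": -0.003,"ax": 0,"ay": 0,"az": -0.27,"gripper": -1},{"dx": 0,"dy": 0,"dz": -0.005,"ax": 0,"ay": 0,"az": -0.36,"gripper": -1},{"dx": 0,"dy": 0,"dz": -0.006,"ax": 0,"ay": 0,"az": -0.45,"gripper": -1},{"dx": 0,"dy": 0,"dz": -0.007,"ax": 0,"ay": 0,"az": -0.54,"gripper": -1},{"dx": 0,"dy": 0,"dz": -0.008,"ax": 0,"ay": 0,"az": -0.63,"gripper": -1},{"dx": 0,"dy": 0,"dz": -0.01,"ax": 0,"ay": 0,"az": -0.72,"gripper": -1},{"dx": 0,"dy": 0,"dz": -0.011,"ax": 0,"ay": 0,"az": -0.81,"gripper": -1},{"dx": 0,"dy": 0,"dz": -0.012,"ax": 0,"ay": 0,"az": -0.9,"gripper": -1}])

```text
time: 10.4
eef_pos: [0.4833, 0.3386, 0.2368]
tcp_rot: [0.464, 0.886, -0.003, 0.002]
contact_force: [-0.0, -9.9, 0.5]
opening: 0.355
finger_force: 40.9
```

```bash
python3 - <<'E'
from h import *
s=get_state(); print(np.round(s['qpos'],3),s['wrist_torque'],s['joint_efforts'],s['finger_force'],s['opening'],s['eef_pos'])
E
```

```text
[ 0.442  0.12   1.807 -0.007  1.218 -0.162] [-1.58375246  0.00790653  0.10793421] [  4.5780091  -32.93908238 -30.09388804   2.01675318  -0.98282497
  -0.6079106 ] 40.867817401885986 0.3552987118158227 [0.48326664 0.33855098 0.23676447]
```

Emit:
jog_arm(increments=[{"dx": 0,"dy": 0.005,"dz": -0.001,"ax": 0,"ay": 0,"az": -0.09,"gripper": -1},{"dx": 0,"dy": 0.01,"dz": -0.002,"ax": 0,"ay": 0,"az": -0.18,"gripper": -1},{"dx": 0,"dy": 0.01,"dz": -0.003,"ax": 0,"ay": 0,"az": -0.27,"gripper": -1},{"dx": 0,"dy": 0.01,"dz": -0.005,"ax": 0,"ay": 0,"az": -0.36,"gripper": -1}])

```text
time: 10.8
eef_pos: [0.4822, 0.3383, 0.2361]
tcp_rot: [0.692, 0.722, -0.006, 0.003]
contact_force: [-5.1, -14.9, 3.7]
opening: 0.362
finger_force: 41.2
```

```bash
python3 - <<'E'
from h import *
s=get_state(); print(np.round(s['qpos'],3),s['wrist_torque'],s['joint_efforts'][5],s['eef_pos'])
E
```

```text
[ 0.443  0.121  1.807 -0.01   1.222  0.405] [-2.34391435  0.68723879  0.09001629] -0.6131448224186897 [0.48215126 0.33832759 0.23611313]
```

Emit:
jog_arm(increments=[{"dx": 0,"dy": 0,"dz": -0.001,"ax": 0,"ay": 0,"az": -0.09,"gripper": -1},{"dx": 0,"dy": 0,"dz": -0.002,"ax": 0,"ay": 0,"az": -0.18,"gripper": -1},{"dx": 0,"dy": 0,"dz": -0.002,"ax": 0,"ay": 0,"az": -0.18,"gripper": -1}])

```text
time: 11.1
eef_pos: [0.4815, 0.3384, 0.2359]
tcp_rot: [0.786, 0.618, -0.006, 0.003]
contact_force: [-6.1, -13.7, 4.3]
opening: 0.355
finger_force: 41.3
```

```bash
python3 - <<'E'
from h import *
s=get_state(); print(np.round(s['qpos'],3),s['wrist_torque'],s['joint_efforts'][5],s['eef_pos'])
E
```

```text
[ 0.443  0.121  1.808 -0.009  1.223  0.685] [-2.34754186  0.83676181 -0.12930883] 0.2134600980207324 [0.48152137 0.33836887 0.23586648]
```

Emit:
jog_arm(increments=[{"dx": -0.01,"dy": -0.01,"dz": -0.001,"ax": 0,"ay": 0,"az": -0.09,"gripper": -1},{"dx": -0.01,"dy": -0.015,"dz": -0.002,"ax": 0,"ay": 0,"az": -0.18,"gripper": -1}])

```text
time: 11.3
eef_pos: [0.4807, 0.3382, 0.2356]
tcp_rot: [0.866, 0.5, -0.003, 0.002]
contact_force: [-4.1, -7.2, 2.3]
opening: 0.36
finger_force: 41.0
```

```bash
python3 - <<'E'
from h import *
s=get_state(); print(np.round(s['qpos'],3),s['wrist_torque'],s['joint_efforts'][5],s['eef_pos'])
E
```

```text
[ 0.442  0.117  1.812 -0.005  1.218  0.969] [-1.21764436  0.5877397   0.08184529] -0.6328900717198849 [0.48070559 0.33821844 0.23559458]
```

Emit:
jog_arm(increments=[{"dx": 0,"dy": 0,"dz": 0,"ax": 0,"ay": 0,"az": -0.09,"gripper": -1},{"dx": 0,"dy": 0,"dz": 0,"ax": 0,"ay": 0,"az": -0.15,"gripper": -1}])

```text
time: 11.5
eef_pos: [0.4818, 0.3404, 0.2358]
tcp_rot: [0.918, 0.396, 0.001, 0.001]
contact_force: [3.1, 0.7, -2.9]
opening: 0.355
finger_force: 40.5
```

```bash
python3 - <<'E'
from h import *
s=get_state(); print(np.round(s['qpos'],3),s['wrist_torque'],s['joint_efforts'][5],s['eef_pos'])
E
```

```text
[ 4.440e-01  1.180e-01  1.811e+00 -1.000e-03  1.211e+00  1.201e+00] [ 0.11371132 -0.49396461  0.63310179] 0.27764344587922096 [0.48183823 0.34040082 0.23576815]
```

Emit:
jog_arm(increments=[{"dx": 0,"dy": 0,"dz": 0,"ax": 0,"ay": 0,"az": 0,"gripper": 0.1},{"dx": 0,"dy": 0,"dz": 0,"ax": 0,"ay": 0,"az": 0,"gripper": 0.1},{"dx": 0,"dy": 0,"dz": 0,"ax": 0,"ay": 0,"az": 0,"gripper": 0.1},{"dx": 0,"dy": 0,"dz": 0.3,"ax": 0,"ay": 0,"az": 0,"gripper": 0.1},{"dx": 0,"dy": 0,"dz": 0.6,"ax": 0,"ay": 0,"az": -0.09,"gripper": 0},{"dx": 0.3,"dy": 0.15,"dz": 0.7,"ax": 0,"ay": 0,"az": -0.18,"gripper": 0},{"dx": 0.63,"dy": 0.3,"dz": 0.7,"ax": 0,"ay": 0,"az": -0.23,"gripper": 0},{"dx": 0.63,"dy": 0.3,"dz": 0.7,"ax": 0,"ay": 0,"az": -0.23,"gripper": 0},{"dx": 0.63,"dy": 0.3,"dz": 0.7,"ax": 0,"ay": 0,"az": -0.23,"gripper": 0}])

```text
time: 12.4
eef_pos: [0.5574, 0.3768, 0.3175]
tcp_rot: [0.974, 0.226, -0.001, 0.0]
contact_force: [-0.2, -0.8, 0.1]
opening: 0.5
finger_force: 0.0
```

```bash
python3 - <<'E'
from h import *
s=get_state();f,d,K,T=save('wrist'); print(np.round(s['eef_pos'],4)); 
Rm=R.from_quat(s['tcp_rot']).as_matrix(); print('yaw err',np.degrees(np.arctan2(Rm[1,1],Rm[0,1])-np.arctan2(ey[1],ey[0])))
P=S(cloud(d,K,T)); ok=d>0; x,y,h=P[...,0],P[...,1],P[...,2]
m=ok&(abs(y-.24)<.03)&(x>.065)&(x<.1)&(h>.18)&(h<.26); q=P[m]; print(m.sum(),q.min(0),q.max(0),np.median(q,0))
a=np.polyfit(q[:,0],q[:,2],1); print(a, 'angle',np.pi-np.arctan(a[0]))
f,d,K,T=save('top'); P=S(cloud(d,K,T));x,y,h=P[...,0],P[...,1],P[...,2]
m=(d>0)&(abs(y-.24)<.02)&(abs(x)<.02)&(h>.222)&(h<.25); print('nut top',m.sum(),np.median(h[m]))
print(W(.083,.24,0))
E
```

```text
[0.5574 0.3768 0.3175]
yaw err -179.37896726829422
754 [0.06504372 0.23181743 0.20457164] [0.09995429 0.24885135 0.21588052] [0.08351036 0.24048122 0.21063361]
[0.21210394 0.19311692] angle 2.9325862436486974
nut top 172 0.23223125228526026
[0.55613441 0.37624163 0.        ]
```

Emit:
jog_arm(increments=[{"dx": -0.01,"dy": 0,"dz": -0.35,"ax": 0,"ay": 0,"az": 0,"gripper": 0},{"dx": -0.01,"dy": 0,"dz": -0.65,"ax": 0,"ay": 0,"az": 0,"gripper": 0},{"dx": -0.01,"dy": 0,"dz": -0.87,"ax": 0,"ay": 0,"az": 0,"gripper": 0},{"dx": -0.01,"dy": 0,"dz": -0.87,"ax": 0,"ay": 0,"az": 0,"gripper": 0},{"dx": -0.01,"dy": 0,"dz": -0.87,"ax": 0,"ay": 0,"az": 0,"gripper": -1},{"dx": -0.01,"dy": 0,"dz": -0.87,"ax": 0,"ay": 0,"az": 0,"gripper": -1},{"dx": -0.01,"dy": 0,"dz": -0.87,"ax": 0,"ay": 0,"az": 0,"gripper": -1},{"dx": -0.01,"dy": 0,"dz": -0.87,"ax": 0,"ay": 0,"az": 0,"gripper": -1}], force=25)

```text
time: 13.3
eef_pos: [0.5571, 0.3767, 0.2173]
tcp_rot: [0.974, 0.225, 0.002, -0.0]
contact_force: [-0.0, -2.0, 4.0]
opening: 0.175
finger_force: 31.1
```

Emit:
jog_arm(increments=[{"dx": -0.033,"dy": -0.016,"dz": 0.119,"ax": 0,"ay": 0,"az": 0,"gripper": -1},{"dx": -0.092,"dy": -0.044,"dz": 0.241,"ax": 0,"ay": 0,"az": 0,"gripper": -1},{"dx": -0.172,"dy": -0.082,"dz": 0.347,"ax": 0,"ay": 0,"az": 0,"gripper": -1},{"dx": -0.269,"dy": -0.128,"dz": 0.434,"ax": 0,"ay": 0,"az": 0,"gripper": -1},{"dx": -0.38,"dy": -0.181,"dz": 0.497,"ax": 0,"ay": 0,"az": 0,"gripper": -1},{"dx": -0.5,"dy": -0.238,"dz": 0.536,"ax": 0,"ay": 0,"az": 0,"gripper": -1},{"dx": -0.611,"dy": -0.291,"dz": 0.547,"ax": 0,"ay": 0,"az": 0,"gripper": -1},{"dx": -0.717,"dy": -0.341,"dz": 0.537,"ax": 0,"ay": 0,"az": 0,"gripper": -1},{"dx": -0.837,"dy": -0.399,"dz": 0.5,"ax": 0,"ay": 0,"az": 0,"gripper": -1},{"dx": -0.922,"dy": -0.439,"dz": 0.455,"ax": 0,"ay": 0,"az": 0,"gripper": -1}])

```text
time: 14.3
eef_pos: [0.448, 0.3244, 0.2751]
tcp_rot: [0.974, 0.225, 0.007, -0.0]
contact_force: [1.4, -4.0, 13.2]
opening: 0.176
finger_force: 24.1
```

Emit:
jog_arm(increments=[{"dx": -0.101,"dy": -0.048,"dz": -0.08,"ax": 0,"ay": 0,"az": 0,"gripper": -1},{"dx": -0.187,"dy": -0.089,"dz": -0.182,"ax": 0,"ay": 0,"az": 0,"gripper": -1},{"dx": -0.252,"dy": -0.12,"dz": -0.3,"ax": 0,"ay": 0,"az": 0,"gripper": -1},{"dx": -0.295,"dy": -0.14,"dz": -0.43,"ax": 0,"ay": 0,"az": 0,"gripper": -1},{"dx": -0.311,"dy": -0.148,"dz": -0.53,"ax": 0,"ay": 0,"az": 0,"gripper": -1},{"dx": -0.314,"dy": -0.15,"dz": -0.6,"ax": 0,"ay": 0,"az": 0,"gripper": -1},{"dx": -0.314,"dy": -0.15,"dz": -0.63,"ax": 0,"ay": 0,"az": 0,"gripper": -1},{"dx": -0.314,"dy": -0.15,"dz": -0.63,"ax": 0,"ay": 0,"az": 0,"gripper": -1}])

```text
time: 15.1
eef_pos: [0.4067, 0.3047, 0.194]
tcp_rot: [0.974, 0.225, -0.002, 0.002]
contact_force: [-4.6, -6.5, 2.3]
opening: 0.181
finger_force: 41.4
```

Emit:
jog_arm(increments=[{"dx": 0,"dy": 0,"dz": 0,"ax": 0,"ay": 0,"az": 0,"gripper": 0},{"dx": 0,"dy": 0,"dz": 0,"ax": 0,"ay": 0,"az": 0,"gripper": 0},{"dx": 0,"dy": 0,"dz": 0,"ax": 0,"ay": 0,"az": 0,"gripper": 0},{"dx": 0,"dy": 0,"dz": 0.35,"ax": 0,"ay": 0,"az": 0,"gripper": 0},{"dx": 0,"dy": 0,"dz": 0.6,"ax": 0,"ay": 0,"az": 0,"gripper": -1},{"dx": 0,"dy": 0,"dz": 0.9,"ax": 0,"ay": 0,"az": 0,"gripper": -1},{"dx": 0,"dy": 0,"dz": 0.9,"ax": 0,"ay": 0,"az": 0,"gripper": -1}])

```text
time: 15.8
eef_pos: [0.41, 0.3075, 0.3083]
tcp_rot: [0.974, 0.225, 0.006, -0.002]
contact_force: [1.1, 0.6, 1.0]
opening: 0.003
finger_force: 0.0
```

```bash
python3 - <<'E'
from h import *
s=get_state();f,d,K,T=save('wrist'); print(np.round(s['eef_pos'],4)); 
P=S(cloud(d,K,T)); ok=d>0; x,y,h=P[...,0],P[...,1],P[...,2]
m=ok&(abs(y-.24)<.006)&(x<-.065)&(x>-.097)&(h>.17)&(h<.24); q=P[m]; print(m.sum(),q.min(0),q.max(0),np.median(q,0))
a=np.polyfit(q[:,0],q[:,2],1); print(a, 'angle',np.arctan(-a[0]))
f,d,K,T=save('top');P=cloud(d,K,T); np.save('pics/P.npy',P)
E
```

```text
[0.41   0.3075 0.3083]
620 [-0.09647045  0.23405447  0.20641931] [-0.06503473  0.24599315  0.21637536] [-0.08091743  0.23980117  0.2110285 ]
[-0.21503333  0.1937885 ] angle 0.21180802138082944
```

Emit:
jog_arm(increments=[{"dx": -0.04,"dy": -0.02,"dz": -0.35,"ax": 0,"ay": 0,"az": 0,"gripper": -1},{"dx": -0.04,"dy": -0.02,"dz": -0.55,"ax": 0,"ay": 0,"az": 0,"gripper": -1},{"dx": -0.04,"dy": -0.02,"dz": -0.62,"ax": 0,"ay": 0,"az": 0,"gripper": -1},{"dx": -0.04,"dy": -0.02,"dz": -0.68,"ax": 0,"ay": 0,"az": 0,"gripper": -1},{"dx": -0.04,"dy": -0.02,"dz": -0.72,"ax": 0,"ay": 0,"az": 0,"gripper": -1},{"dx": -0.04,"dy": -0.02,"dz": -0.74,"ax": 0,"ay": 0,"az": 0,"gripper": -1},{"dx": -0.04,"dy": -0.02,"dz": -0.74,"ax": 0,"ay": 0,"az": 0,"gripper": -1}])

```text
time: 16.6
eef_pos: [0.4018, 0.3034, 0.2174]
tcp_rot: [0.974, 0.226, -0.003, 0.001]
contact_force: [-13.2, -7.1, 20.5]
opening: -0.001
finger_force: 10.2
```

Emit:
jog_arm(increments=[{"dx": 0,"dy": 0,"dz": 0.4,"ax": 0,"ay": 0,"az": 0,"gripper": -1},{"dx": 0,"dy": 0,"dz": 0.8,"ax": 0,"ay": 0,"az": 0,"gripper": -1},{"dx": 0,"dy": 0,"dz": 1,"ax": 0,"ay": 0,"az": 0,"gripper": -1},{"dx": 0,"dy": 0,"dz": 1,"ax": 0,"ay": 0,"az": 0,"gripper": -1}])

```text
time: 17.0
eef_pos: [0.4051, 0.3047, 0.3391]
tcp_rot: [0.974, 0.225, 0.006, -0.001]
contact_force: [0.4, -0.5, -0.1]
opening: -0.002
finger_force: 0.0
```

```bash
python3 - <<'E'
from h import *
s=get_state();f,d,K,T=save('wrist'); print(np.round(s['eef_pos'],4),np.round(s['qpos'],2)); 
P=S(cloud(d,K,T)); ok=d>0; x,y,h=P[...,0],P[...,1],P[...,2]
m=ok&(abs(y-.24)<.006)&(x<-.065)&(x>-.097)&(h>.17)&(h<.24); q=P[m]; print(m.sum(),np.median(q,0))
a=np.polyfit(q[:,0],q[:,2],1); print(a, 'angle',np.arctan(-a[0]))
for cn in ['top','scene']:
    f,d,K,T=save(cn);P=cloud(d,K,T); z=P[...,2]; g=f.astype(int)
    m=(d>0)&(z>.072)&(z<.092)&(g.max(-1)<70)
    n,l,st,c=cv2.connectedComponentsWithStats(m.astype(np.uint8))
    for i in range(1,n):
        if 15<st[i,4]<500:
            q=P[l==i]; r=cv2.minAreaRect(q[:,:2].astype(np.float32)*1000)
            print(cn,st[i,4],c[i].round(),np.median(q,0).round(4),np.round(r[0],1),np.round(r[1],1),round(r[2],1))
E
```

```text
[0.4051 0.3047 0.3391] [ 0.44 -0.15  1.89  0.    1.39  1.56]
434 [-0.0809228   0.23997111  0.19524918]
[-0.01975808  0.1936516 ] angle 0.01975551177765411
top 23 [492. 108.] [ 0.8279 -0.5416  0.0837] [ 827.8 -543.8] [ 3.5 21.9] 6.8
top 26 [431. 111.] [ 0.827  -0.3631  0.0817] [ 828.5 -367.3] [ 4.3 26.8] 10.2
top 24 [461. 109.] [ 0.8277 -0.4525  0.0807] [ 828.5 -455.3] [ 5.  26.2] 4.8
top 36 [264. 141.] [0.7537 0.1145 0.0786] [758.4 114.6] [11.  49.2] 31.9
top 39 [464. 158.] [ 0.6785 -0.4402  0.0855] [ 678.7 -441. ] [25.9 10. ] 47.4
top 23 [412. 159.] [ 0.6874 -0.2988  0.0753] [ 688.6 -298.3] [14.8 13.4] 68.2
top 38 [371. 184.] [ 0.6161 -0.1778  0.085 ] [ 616.7 -178.1] [ 9.4 26.2] 7.3
top 43 [455. 207.] [ 0.5417 -0.3966  0.0851] [ 542.7 -398.5] [11.4 28.8] 15.5
top 44 [348. 250.] [ 0.441  -0.1043  0.0859] [ 441.2 -104.5] [10.  26.6] 5.2
top 32 [149. 272.] [0.4062 0.4166 0.0807] [407.5 415. ] [ 2.1 45.7] 27.4
top 42 [376. 297.] [ 0.3173 -0.1686  0.0845] [ 317.5 -168. ] [26.   9.6] 64.6
scene 16 [302. 125.] [ 0.4057 -0.3219  0.0728] [ 407.1 -325.1] [12.6 28.8] 3.8
scene 31 [251. 128.] [ 0.5439 -0.3997  0.0861] [ 542.4 -399.9] [11.2 31.1] 12.9
scene 175 [464. 140.] [0.0515 0.0246 0.0818] [36.  14.4] [ 50.8 119.1] 25.0
scene 33 [205. 139.] [ 0.6794 -0.4407  0.0866] [ 677.6 -443.4] [34.8 10.9] 50.6
scene 29 [355. 141.] [ 0.3193 -0.1696  0.0852] [ 317.5 -169.9] [36.5 11.2] 62.4
scene 28 [227. 174.] [ 0.6893 -0.2996  0.0763] [ 688.7 -301.7] [16.6 14.7] 58.6
scene 35 [335. 175.] [ 0.4437 -0.1083  0.086 ] [ 443.2 -106.9] [11.6 31.1] 1.6
scene 36 [270. 188.] [ 0.6183 -0.1814  0.0856] [ 617.4 -180.5] [30.1  9.7] 86.3
```

Lever is closed (0.02 rad). The near rack was knocked: it is now at about (0.442,-0.105), px (348,250). I'm fetching it first.

Emit:
jog_arm(increments=[{"dx": 0.05,"dy": -0.4,"dz": 0,"ax": 0,"ay": 0,"az": 0.09,"gripper": 0},{"dx": 0.1,"dy": -0.8,"dz": 0,"ax": 0,"ay": 0,"az": 0.18,"gripper": 0},{"dx": 0.2,"dy": -1,"dz": 0,"ax": 0,"ay": 0,"az": 0.27,"gripper": 0},{"dx": 0.2,"dy": -1,"dz": 0,"ax": 0,"ay": 0,"az": 0.36,"gripper": 0},{"dx": 0.2,"dy": -1,"dz": 0,"ax": 0,"ay": 0,"az": 0.36,"gripper": 0}])

```text
time: 17.65
eef_pos: [0.4265, 0.1825, 0.3302]
tcp_rot: [0.873, 0.487, -0.002, -0.001]
contact_force: [-0.3, -0.1, -1.1]
opening: 0.497
finger_force: 0.0
```

Emit:
jog_arm(increments=[{"dx": 0,"dy": -0.4,"dz": 0,"ax": 0,"ay": 0,"az": 0.09,"gripper": 0},{"dx": 0,"dy": -0.8,"dz": 0,"ax": 0,"ay": 0,"az": 0.18,"gripper": 0},{"dx": 0,"dy": -1,"dz": 0,"ax": 0,"ay": 0,"az": 0.27,"gripper": 0},{"dx": 0,"dy": -1,"dz": 0,"ax": 0,"ay": 0,"az": 0.36,"gripper": 0},{"dx": 0,"dy": -1,"dz": 0,"ax": 0,"ay": 0,"az": 0.38,"gripper": 0},{"dx": 0,"dy": -1,"dz": 0,"ax": 0,"ay": 0,"az": 0.38,"gripper": 0}])

```text
time: 18.25
eef_pos: [0.4265, 0.0639, 0.3312]
tcp_rot: [0.692, 0.722, -0.001, -0.001]
contact_force: [0.4, -0.1, 0.7]
opening: 0.502
finger_force: 0.0
```

Emit:
jog_arm(increments=[{"dx": 0.02,"dy": -0.4,"dz": 0,"ax": 0,"ay": 0,"az": 0,"gripper": 0},{"dx": 0.05,"dy": -0.8,"dz": 0,"ax": 0,"ay": 0,"az": 0,"gripper": 0},{"dx": 0.1,"dy": -1,"dz": 0,"ax": 0,"ay": 0,"az": 0,"gripper": 0},{"dx": 0.1,"dy": -1,"dz": 0,"ax": 0,"ay": 0,"az": 0,"gripper": 0},{"dx": 0.1,"dy": -1,"dz": 0,"ax": 0,"ay": 0,"az": 0,"gripper": 0}])

```text
time: 18.75
eef_pos: [0.4388, -0.0558, 0.3318]
tcp_rot: [0.691, 0.722, -0.0, -0.001]
contact_force: [-0.5, -0.1, -0.1]
opening: 0.5
finger_force: 0.0
```

Emit:
jog_arm(increments=[{"dx": 0,"dy": -0.3,"dz": 0,"ax": 0,"ay": 0,"az": 0,"gripper": 0},{"dx": 0,"dy": -0.42,"dz": 0,"ax": 0,"ay": 0,"az": 0,"gripper": 0},{"dx": 0,"dy": -0.42,"dz": 0,"ax": 0,"ay": 0,"az": 0,"gripper": 0}])

```text
time: 19.05
eef_pos: [0.4389, -0.1067, 0.3323]
tcp_rot: [0.691, 0.723, 0.0, -0.0]
contact_force: [0.0, 0.7, 0.5]
opening: 0.497
finger_force: 0.0
```

```bash
cat >> h.py <<'E'
def rack(near,show=None,cn='wrist'):
    s=get_state(); f,d,K,T=save(cn); P=cloud(d,K,T); z=P[...,2]; g=f.astype(int)
    p=np.array(s['eef_pos']); Rm=R.from_quat(s['tcp_rot']).as_matrix()
    print('tcp',p.round(4),'tool y ang',np.degrees(np.arctan2(Rm[1,1],Rm[0,1])).round(2),'q',np.round(s['qpos'],2),'t',s['time'])
    m=(d>0)&(z>.07)&(z<.095)&(g.max(-1)<75)&(np.hypot(P[...,0]-near[0],P[...,1]-near[1])<.045)
    q=P[m]; r=cv2.minAreaRect(q[:,:2].astype(np.float32)*1000); print('sleeve',m.sum(),np.median(q,0).round(4),q.max(0)[2],r)
    m2=(d>0)&(z>.076)&(z<.09)&(np.hypot(P[...,0]-near[0],P[...,1]-near[1])<.05)
    q=P[m2]; r=cv2.minAreaRect(q[:,:2].astype(np.float32)*1000); print('bar',m2.sum(),np.median(q,0).round(4),r)
    l=cv2.fitLine(q[:,:2].astype(np.float32),cv2.DIST_HUBER,0,.001,.001).ravel(); print('line ang',np.degrees(np.arctan2(l[1],l[0]))%180)
    if show: cv2.imwrite(show,f)
E
python3 -c "
from h import *
rack((.442,-.105),'pics/w5.png')"
```

```text
tcp [ 0.4389 -0.1067  0.3323] tool y ang 2.53 q [-0.46 -0.28  2.01  0.    1.42 -0.51] t 19.05
sleeve 183 [ 0.4406 -0.1054  0.0851] 0.08819129988045077 ((440.9775390625, -104.68656158447266), (10.42110824584961, 27.89899444580078), 2.5528807640075684)
bar 368 [ 0.4401 -0.104   0.0832] ((440.29180908203125, -105.16014099121094), (11.738805770874023, 72.05200958251953), 2.8453054428100586)
line ang 94.29587
```

View pics/w5.png

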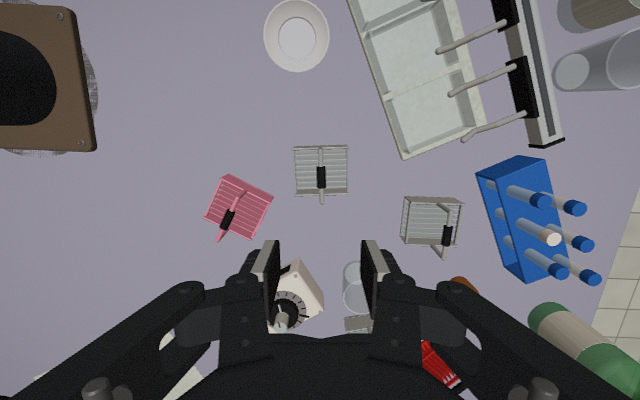

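Grey rack at (320,172) sits under the gripper, with the pink one at (238,208) aside. Tool yaw already matches the handle within 0.5°, so I'm descending to grip.

Emit:
jog_arm(increments=[{"dx": 0.015,"dy": 0.012,"dz": -0.4,"ax": 0,"ay": 0,"az": 0,"gripper": 0},{"dx": 0.015,"dy": 0.012,"dz": -0.8,"ax": 0,"ay": 0,"az": 0,"gripper": 0},{"dx": 0.015,"dy": 0.012,"dz": -1,"ax": 0,"ay": 0,"az": 0,"gripper": 0},{"dx": 0.015,"dy": 0.012,"dz": -1,"ax": 0,"ay": 0,"az": 0,"gripper": 0}])

```text
time: 19.5
eef_pos: [0.4382, -0.1027, 0.2081]
tcp_rot: [0.69, 0.723, -0.001, -0.005]
contact_force: [0.9, 0.5, -0.3]
opening: 0.501
finger_force: 0.0
```

Emit:
jog_arm(increments=[{"dx": 0,"dy": 0,"dz": -0.3,"ax": 0,"ay": 0,"az": 0,"gripper": 0},{"dx": 0,"dy": 0,"dz": -0.6,"ax": 0,"ay": 0,"az": 0,"gripper": 0},{"dx": 0,"dy": 0,"dz": -0.85,"ax": 0,"ay": 0,"az": 0,"gripper": 0},{"dx": 0,"dy": 0,"dz": -1,"ax": 0,"ay": 0,"az": 0,"gripper": 0},{"dx": 0,"dy": 0,"dz": -1,"ax": 0,"ay": 0,"az": 0,"gripper": 0}])

```text
time: 20.0
eef_pos: [0.4402, -0.1042, 0.0919]
tcp_rot: [0.691, 0.723, -0.0, -0.002]
contact_force: [-0.3, -0.4, 0.5]
opening: 0.499
finger_force: 0.0
```

Emit:
jog_arm(increments=[{"dx": 0,"dy": 0,"dz": -0.05,"ax": 0,"ay": 0,"az": 0,"gripper": 0},{"dx": 0,"dy": 0,"dz": -0.05,"ax": 0,"ay": 0,"az": 0,"gripper": -1},{"dx": 0,"dy": 0,"dz": -0.05,"ax": 0,"ay": 0,"az": 0,"gripper": -1},{"dx": 0,"dy": 0,"dz": -0.05,"ax": 0,"ay": 0,"az": 0,"gripper": -1},{"dx": 0,"dy": 0,"dz": -0.05,"ax": 0,"ay": 0,"az": 0,"gripper": -1},{"dx": 0,"dy": 0,"dz": -0.05,"ax": 0,"ay": 0,"az": 0,"gripper": -1}], force=40)

```text
time: 20.6
eef_pos: [0.4412, -0.1055, 0.0877]
tcp_rot: [0.691, 0.723, 0.0, 0.0]
contact_force: [-2.5, 2.0, 5.9]
opening: 0.121
finger_force: 39.1
```

Emit:
jog_arm(increments=[{"dx": 0,"dy": 0,"dz": 0.2,"ax": 0,"ay": 0,"az": 0,"gripper": -1},{"dx": 0,"dy": 0,"dz": 0.5,"ax": 0,"ay": 0,"az": 0,"gripper": -1},{"dx": 0,"dy": 0,"dz": 0.8,"ax": 0,"ay": 0,"az": 0,"gripper": -1},{"dx": 0,"dy": 0,"dz": 1,"ax": 0,"ay": 0,"az": 0,"gripper": -1},{"dx": 0,"dy": 0.2,"dz": 1,"ax": 0,"ay": 0,"az": 0.05,"gripper": -1},{"dx": 0,"dy": 0.5,"dz": 1,"ax": 0,"ay": 0,"az": 0.1,"gripper": -1},{"dx": 0,"dy": 0.8,"dz": 1,"ax": 0,"ay": 0,"az": 0.15,"gripper": -1},{"dx": 0,"dy": 1,"dz": 1,"ax": 0,"ay": 0,"az": 0.2,"gripper": -1},{"dx": 0,"dy": 1,"dz": 1,"ax": 0,"ay": 0,"az": 0.255,"gripper": -1},{"dx": 0,"dy": 1,"dz": 1,"ax": 0,"ay": 0,"az": 0.255,"gripper": -1}])

```text
time: 21.6
eef_pos: [0.4402, 0.0154, 0.206]
tcp_rot: [0.532, 0.846, -0.0, -0.0]
contact_force: [0.5, 0.4, -1.6]
opening: 0.12
finger_force: 39.4
```

Emit:
jog_arm(increments=[{"dx": -0.02,"dy": 0.2,"dz": 0,"ax": 0,"ay": 0,"az": 0,"gripper": -1},{"dx": -0.05,"dy": 0.4,"dz": 0,"ax": 0,"ay": 0,"az": 0,"gripper": -1},{"dx": -0.1,"dy": 0.6,"dz": 0,"ax": 0,"ay": 0,"az": 0,"gripper": -1},{"dx": -0.1,"dy": 0.71,"dz": 0,"ax": 0,"ay": 0,"az": 0,"gripper": -1},{"dx": -0.1,"dy": 0.71,"dz": 0,"ax": 0,"ay": 0,"az": 0,"gripper": -1}])

```text
time: 22.1
eef_pos: [0.4284, 0.1005, 0.2062]
tcp_rot: [0.533, 0.846, -0.0, -0.0]
contact_force: [-0.1, -0.5, -1.6]
opening: 0.122
finger_force: 39.4
```

```bash
cat >> h.py <<'E'
def hang(i): return W(-.06,.1305-.086*i,.146)
def tell(i):
    s=get_state(); p=np.array(s['eef_pos']); Rm=R.from_quat(s['tcp_rot']).as_matrix()
    print('tcp',p.round(4),'S',S(p).round(4),'yaw err to ex',((np.degrees(np.arctan2(Rm[1,1],Rm[0,1])-np.arctan2(ex[1],ex[0]))+90)%180-90).round(2),'opening',s['opening'],'t',s['time'])
    print('to hang (12cm units)',((hang(i)-p)/.12).round(3),'z: handle=tcp-.0065 or so')
def held():
    # bar held in wrist image, relative to TCP in stainer axes
    s=get_state(); f,d,K,T=save('wrist'); P=S(cloud(d,K,T)); p=S(np.array(s['eef_pos']))
    Q=P-p; m=(d>0)&(abs(Q[...,2]+.006)<.012)&(abs(Q[...,0])<.02)&(abs(Q[...,1])<.045)&(abs(Q[...,1])>.012)
    q=Q[m]; print('held bar',m.sum(),q.min(0),q.max(0),np.median(q,0)); return f
E
python3 -c "
from h import *
tell(1); f=held(); cv2.imwrite('pics/w6.png',f)"
```

```text
tcp [0.4284 0.1005 0.2062] S [-0.1509  0.0459  0.2062] yaw err to ex 0.11 opening 0.12218849029097872 t 22.1
to hang (12cm units) [ 0.689  0.315 -0.502] z: handle=tcp-.0065 or so
held bar 1381 [-0.01046764 -0.03487701 -0.01762086] [0.01235145 0.03721705 0.00450738] [ 0.00052817  0.01474854 -0.00495753]
```

View pics/w6.png

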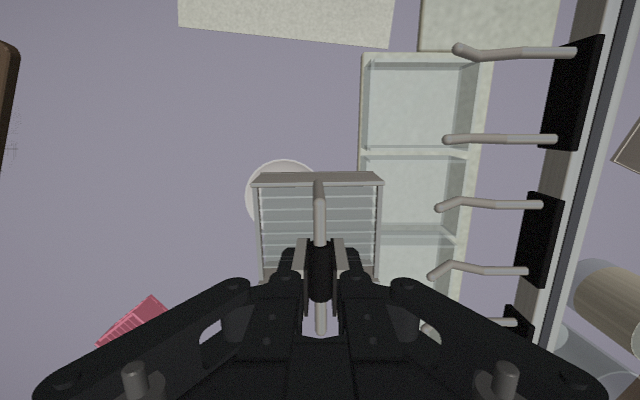

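Rack held level at (320,230); hook pairs to the right. Checking the hooks' place from this close view.

```bash
cat >> h.py <<'E'
def hooks():
    z=np.load('pics/wrist.npz'); d=z['d']; P=S(cloud(d,z['K'],z['T'])); x,y,h=P[...,0],P[...,1],P[...,2]
    m=(d>0)&(h>.152)&(h<.17)&(x<-.06)&(x>-.095)
    n,l,st,c=cv2.connectedComponentsWithStats(m.astype(np.uint8))
    for i in range(1,n):
        q=P[l==i]
        if st[i,4]>15: print('tip',st[i,4],c[i].round(),np.median(q,0).round(4),q.min(0).round(4),q.max(0).round(4))
E
python3 -c "
from h import *
hooks()"
```

```text
tip 248 [461.  50.] [-0.0772  0.1513  0.1584] [-0.0825  0.1487  0.1523] [-0.0683  0.1545  0.1621]
tip 190 [451. 139.] [-0.0773  0.1062  0.1587] [-0.0822  0.1031  0.152 ] [-0.0679  0.109   0.162 ]
tip 169 [443. 206.] [-0.077   0.067   0.1584] [-0.0821  0.0637  0.1521] [-0.0684  0.0691  0.1623]
tip 165 [434. 274.] [-0.0768  0.0216  0.1577] [-0.0822  0.0176  0.1521] [-0.0679  0.0234  0.1621]
tip 91 [425. 328.] [-0.0789 -0.0185  0.1591] [-0.082  -0.0212  0.1548] [-0.0731 -0.0164  0.1621]
```

Emit:
jog_arm(increments=[{"dx": 0,"dy": 0,"dz": -0.12,"ax": 0,"ay": 0,"az": 0,"gripper": -1},{"dx": 0,"dy": 0,"dz": -0.225,"ax": 0,"ay": 0,"az": 0,"gripper": -1},{"dx": 0,"dy": 0,"dz": -0.225,"ax": 0,"ay": 0,"az": 0,"gripper": -1},{"dx": 0.12,"dy": 0.055,"dz": -0.225,"ax": 0,"ay": 0,"az": 0,"gripper": -1},{"dx": 0.24,"dy": 0.11,"dz": -0.225,"ax": 0,"ay": 0,"az": 0,"gripper": -1},{"dx": 0.36,"dy": 0.165,"dz": -0.225,"ax": 0,"ay": 0,"az": 0,"gripper": -1},{"dx": 0.48,"dy": 0.22,"dz": -0.225,"ax": 0,"ay": 0,"az": 0,"gripper": -1},{"dx": 0.6,"dy": 0.275,"dz": -0.225,"ax": 0,"ay": 0,"az": 0,"gripper": -1},{"dx": 0.69,"dy": 0.315,"dz": -0.225,"ax": 0,"ay": 0,"az": 0,"gripper": -1},{"dx": 0.69,"dy": 0.315,"dz": -0.225,"ax": 0,"ay": 0,"az": 0,"gripper": -1}])

```text
time: 23.15
eef_pos: [0.5128, 0.1376, 0.1799]
tcp_rot: [0.533, 0.846, 0.0, 0.0]
contact_force: [-0.9, 0.5, -1.4]
opening: 0.122
finger_force: 39.4
```

```bash
python3 -c "
from h import *
tell(1); print(get_state()['contact_force'])"
```

```text
tcp [0.5128 0.1376 0.1799] S [-0.0587  0.0431  0.1799] yaw err to ex 0.1 opening 0.1218811731191644 t 23.15
to hang (12cm units) [-0.014  0.006 -0.283] z: handle=tcp-.0065 or so
[-0.93632355  0.5254016  -1.38582834]
```

No contact on the way in. Lowering.

Emit:
jog_arm(increments=[{"dx": -0.01,"dy": 0.005,"dz": -0.08,"ax": 0,"ay": 0,"az": 0,"gripper": -1},{"dx": -0.01,"dy": 0.005,"dz": -0.16,"ax": 0,"ay": 0,"az": 0,"gripper": -1},{"dx": -0.01,"dy": 0.005,"dz": -0.21,"ax": 0,"ay": 0,"az": 0,"gripper": -1},{"dx": -0.01,"dy": 0.005,"dz": -0.22,"ax": 0,"ay": 0,"az": 0,"gripper": -1}])

```text
time: 23.55
eef_pos: [0.5118, 0.1387, 0.1542]
tcp_rot: [0.533, 0.846, 0.002, 0.002]
contact_force: [2.8, 2.6, 4.6]
opening: 0.12
finger_force: 39.9
```

Emit:
jog_arm(increments=[{"dx": 0,"dy": 0,"dz": 0,"ax": 0,"ay": 0,"az": 0,"gripper": -0.4},{"dx": 0,"dy": 0,"dz": 0,"ax": 0,"ay": 0,"az": 0,"gripper": -0.2},{"dx": 0,"dy": 0,"dz": 0,"ax": 0,"ay": 0,"az": 0,"gripper": -0.2},{"dx": 0,"dy": 0,"dz": 0.1,"ax": 0,"ay": 0,"az": 0,"gripper": -0.2},{"dx": 0,"dy": 0,"dz": 0.4,"ax": 0,"ay": 0,"az": 0,"gripper": -0.2},{"dx": 0,"dy": 0,"dz": 0.8,"ax": 0,"ay": 0,"az": 0,"gripper": -0.2},{"dx": 0,"dy": 0,"dz": 1,"ax": 0,"ay": 0,"az": 0,"gripper": 0},{"dx": 0,"dy": 0,"dz": 1,"ax": 0,"ay": 0,"az": 0,"gripper": 0}])

```text
time: 24.35
eef_pos: [0.5126, 0.1385, 0.2797]
tcp_rot: [0.533, 0.846, 0.003, 0.004]
contact_force: [0.3, -0.7, -0.0]
opening: 0.496
finger_force: 0.0
```

```bash
python3 - <<'E'
from h import *
f,d,K,T=save('wrist'); P=S(cloud(d,K,T)); x,y,h=P[...,0],P[...,1],P[...,2]
m=(d>0)&(f.astype(int).max(-1)<75)&(abs(x+.06)<.02)&(abs(y-.0445)<.03)&(h>.13)&(h<.165); q=P[m]; print(m.sum(),np.median(q,0),q.min(0),q.max(0)); tell(1)
for n in ['top']:
  f,d,K,T=save(n);P=cloud(d,K,T); z=P[...,2]
  for near in [(.617,-.179),(.5425,-.399)]:
    m=(d>0)&(z>.072)&(z<.092)&(f.max(-1)<70)&(np.hypot(P[...,0]-near[0],P[...,1]-near[1])<.08); q=P[m]; print(m.sum(),np.median(q,0))
E
```

```text
404 [-0.05783983  0.04616693  0.1519793 ] [-0.06321117  0.03124524  0.14577145] [-0.05234007  0.05943713  0.15473525]
tcp [0.5113 0.1383 0.2765] S [-0.0597  0.0444  0.2765] yaw err to ex 0.12 opening 0.4984791048378023 t 24.4
to hang (12cm units) [-2.000e-03 -1.000e-03 -1.087e+00] z: handle=tcp-.0065 or so
35 [ 0.61588834 -0.17771014  0.084539  ]
41 [ 0.54175656 -0.39833369  0.08534023]
```

Emit:
jog_arm(increments=[{"dx": 0.1,"dy": -0.35,"dz": 0.1,"ax": 0,"ay": 0,"az": -0.08,"gripper": 0},{"dx": 0.2,"dy": -0.7,"dz": 0.2,"ax": 0,"ay": 0,"az": -0.16,"gripper": 0},{"dx": 0.3,"dy": -1,"dz": 0.2,"ax": 0,"ay": 0,"az": -0.24,"gripper": 0},{"dx": 0.3,"dy": -1,"dz": 0.2,"ax": 0,"ay": 0,"az": -0.26,"gripper": 0},{"dx": 0.3,"dy": -1,"dz": 0.2,"ax": 0,"ay": 0,"az": -0.26,"gripper": 0}])

```text
time: 24.95
eef_pos: [0.5455, 0.0173, 0.2948]
tcp_rot: [0.694, 0.72, -0.001, -0.002]
contact_force: [0.7, 0.6, -0.2]
opening: 0.499
finger_force: 0.0
```

Emit:
jog_arm(increments=[{"dx": 0.1,"dy": -0.35,"dz": 0,"ax": 0,"ay": 0,"az": 0,"gripper": 0},{"dx": 0.2,"dy": -0.7,"dz": 0,"ax": 0,"ay": 0,"az": 0,"gripper": 0},{"dx": 0.3,"dy": -1,"dz": 0,"ax": 0,"ay": 0,"az": 0,"gripper": 0},{"dx": 0.3,"dy": -1,"dz": 0,"ax": 0,"ay": 0,"az": 0,"gripper": 0}])

```text
time: 25.35
eef_pos: [0.5824, -0.1045, 0.2952]
tcp_rot: [0.694, 0.72, -0.001, -0.001]
contact_force: [0.9, 0.3, -0.1]
opening: 0.498
finger_force: 0.0
```

Emit:
jog_arm(increments=[{"dx": 0.15,"dy": -0.35,"dz": 0,"ax": 0,"ay": 0,"az": 0,"gripper": 0},{"dx": 0.28,"dy": -0.64,"dz": 0,"ax": 0,"ay": 0,"az": 0,"gripper": 0},{"dx": 0.28,"dy": -0.64,"dz": 0,"ax": 0,"ay": 0,"az": 0,"gripper": 0},{"dx": 0.28,"dy": -0.64,"dz": 0,"ax": 0,"ay": 0,"az": 0,"gripper": 0}])

```text
time: 25.75
eef_pos: [0.6155, -0.1775, 0.2956]
tcp_rot: [0.693, 0.721, -0.0, -0.002]
contact_force: [0.2, 0.1, 0.5]
opening: 0.497
finger_force: 0.0
```

```bash
python3 -c "
from h import *
rack((.617,-.179),'pics/w7.png')"
```

```text
tcp [ 0.6155 -0.1775  0.2956] tool y ang 2.21 q [-0.44  0.19  1.62  0.    1.33 -0.48] t 25.75
sleeve 232 [ 0.6165 -0.1778  0.0849] 0.0875998357233862 ((616.4539184570312, -178.06497192382812), (10.648828506469727, 27.984338760375977), 2.013369560241699)
bar 423 [ 0.6163 -0.1767  0.0835] ((615.7369384765625, -178.07785034179688), (11.868465423583984, 71.78780364990234), 2.555053949356079)
line ang 90.97025
```

Emit:
jog_arm(increments=[{"dx": 0.006,"dy": -0.004,"dz": -0.4,"ax": 0,"ay": 0,"az": 0,"gripper": 0},{"dx": 0.006,"dy": -0.004,"dz": -0.7,"ax": 0,"ay": 0,"az": 0,"gripper": 0},{"dx": 0.006,"dy": -0.004,"dz": -1,"ax": 0,"ay": 0,"az": 0,"gripper": 0},{"dx": 0.006,"dy": -0.004,"dz": -1,"ax": 0,"ay": 0,"az": 0,"gripper": 0}])

```text
time: 26.2
eef_pos: [0.6126, -0.1753, 0.1703]
tcp_rot: [0.693, 0.721, -0.002, -0.006]
contact_force: [-0.0, 0.6, -0.9]
opening: 0.503
finger_force: 0.0
```

Emit:
jog_arm(increments=[{"dx": 0,"dy": 0,"dz": -0.3,"ax": 0,"ay": 0,"az": 0,"gripper": 0},{"dx": 0,"dy": 0,"dz": -0.55,"ax": 0,"ay": 0,"az": 0,"gripper": 0},{"dx": 0,"dy": 0,"dz": -0.74,"ax": 0,"ay": 0,"az": 0,"gripper": 0},{"dx": 0,"dy": 0,"dz": -0.74,"ax": 0,"ay": 0,"az": 0,"gripper": 0},{"dx": 0,"dy": 0,"dz": -0.74,"ax": 0,"ay": 0,"az": 0,"gripper": -1},{"dx": 0,"dy": 0,"dz": -0.74,"ax": 0,"ay": 0,"az": 0,"gripper": -1},{"dx": 0,"dy": 0,"dz": -0.74,"ax": 0,"ay": 0,"az": 0,"gripper": -1},{"dx": 0,"dy": 0,"dz": -0.74,"ax": 0,"ay": 0,"az": 0,"gripper": -1},{"dx": 0,"dy": 0,"dz": -0.74,"ax": 0,"ay": 0,"az": 0,"gripper": -1}])

```text
time: 27.1
eef_pos: [0.6178, -0.1796, 0.0913]
tcp_rot: [0.693, 0.72, 0.0, 0.002]
contact_force: [-2.6, 1.3, 7.0]
opening: 0.122
finger_force: 39.2
```

Emit:
jog_arm(increments=[{"dx": 0,"dy": 0,"dz": 0.2,"ax": 0,"ay": 0,"az": 0,"gripper": -1},{"dx": 0,"dy": 0,"dz": 0.5,"ax": 0,"ay": 0,"az": 0,"gripper": -1},{"dx": -0.2,"dy": 0,"dz": 0.8,"ax": 0,"ay": 0,"az": 0.05,"gripper": -1},{"dx": -0.5,"dy": 0,"dz": 1,"ax": 0,"ay": 0,"az": 0.1,"gripper": -1},{"dx": -0.8,"dy": 0,"dz": 1,"ax": 0,"ay": 0,"az": 0.15,"gripper": -1},{"dx": -1,"dy": 0,"dz": 1,"ax": 0,"ay": 0,"az": 0.2,"gripper": -1},{"dx": -1,"dy": 0.2,"dz": 1,"ax": 0,"ay": 0,"az": 0.26,"gripper": -1},{"dx": -1,"dy": 0.5,"dz": 1,"ax": 0,"ay": 0,"az": 0.26,"gripper": -1},{"dx": -1,"dy": 0.7,"dz": 1,"ax": 0,"ay": 0,"az": 0.26,"gripper": -1},{"dx": -1,"dy": 0.7,"dz": 1,"ax": 0,"ay": 0,"az": 0.26,"gripper": -1}])

```text
time: 28.1
eef_pos: [0.4961, -0.0926, 0.2084]
tcp_rot: [0.532, 0.847, 0.0, -0.0]
contact_force: [0.1, 0.4, -1.3]
opening: 0.119
finger_force: 39.3
```

Emit:
jog_arm(increments=[{"dx": -0.1,"dy": 0.25,"dz": 0,"ax": 0,"ay": 0,"az": 0,"gripper": -1},{"dx": -0.2,"dy": 0.5,"dz": 0,"ax": 0,"ay": 0,"az": 0,"gripper": -1},{"dx": -0.26,"dy": 0.8,"dz": 0,"ax": 0,"ay": 0,"az": 0,"gripper": -1},{"dx": -0.26,"dy": 0.98,"dz": 0,"ax": 0,"ay": 0,"az": 0,"gripper": -1},{"dx": -0.26,"dy": 0.98,"dz": 0,"ax": 0,"ay": 0,"az": 0,"gripper": -1},{"dx": -0.26,"dy": 0.98,"dz": 0,"ax": 0,"ay": 0,"az": 0,"gripper": -1}])

```text
time: 28.7
eef_pos: [0.4657, 0.0222, 0.2087]
tcp_rot: [0.533, 0.846, -0.0, 0.0]
contact_force: [0.2, -0.7, -1.2]
opening: 0.126
finger_force: 39.3
```

```bash
python3 -c "
from h import *
tell(2); held(); hooks()"
```

```text
tcp [0.4657 0.0222 0.2087] S [-0.1509 -0.0408  0.2087] yaw err to ex 0.17 opening 0.12587736444260494 t 28.7
to hang (12cm units) [ 0.686  0.32  -0.522] z: handle=tcp-.0065 or so
held bar 1325 [-0.009932   -0.0350846  -0.01799064] [0.01233445 0.03731695 0.00587254] [ 0.00087417  0.01478506 -0.0080424 ]
tip 244 [460.  50.] [-0.0774  0.0652  0.1587] [-0.0823  0.0629  0.1521] [-0.0682  0.0689  0.1621]
tip 39 [481.  71.] [-0.0609  0.0565  0.1527] [-0.0625  0.0523  0.1521] [-0.06    0.059   0.1542]
tip 125 [477.  99.] [-0.0611  0.0412  0.1526] [-0.0626  0.0315  0.152 ] [-0.06    0.0514  0.1544]
tip 181 [449. 138.] [-0.0777  0.0201  0.159 ] [-0.0822  0.0172  0.1521] [-0.0683  0.0228  0.1627]
tip 166 [441. 204.] [-0.0772 -0.0191  0.1584] [-0.0825 -0.0227  0.1523] [-0.0679 -0.0169  0.1626]
tip 157 [433. 271.] [-0.0768 -0.0644  0.158 ] [-0.0823 -0.0684  0.152 ] [-0.068  -0.0625  0.1619]
tip 72 [423. 326.] [-0.0795 -0.1047  0.1597] [-0.0818 -0.1078  0.156 ] [-0.0749 -0.1026  0.1617]
```

Emit:
jog_arm(increments=[{"dx": 0,"dy": 0,"dz": -0.12,"ax": 0,"ay": 0,"az": 0,"gripper": -1},{"dx": 0,"dy": 0,"dz": -0.21,"ax": 0,"ay": 0,"az": 0,"gripper": -1},{"dx": 0,"dy": 0,"dz": -0.21,"ax": 0,"ay": 0,"az": 0,"gripper": -1},{"dx": 0.12,"dy": 0.055,"dz": -0.21,"ax": 0,"ay": 0,"az": 0,"gripper": -1},{"dx": 0.24,"dy": 0.11,"dz": -0.21,"ax": 0,"ay": 0,"az": 0,"gripper": -1},{"dx": 0.36,"dy": 0.165,"dz": -0.21,"ax": 0,"ay": 0,"az": 0,"gripper": -1},{"dx": 0.48,"dy": 0.22,"dz": -0.21,"ax": 0,"ay": 0,"az": 0,"gripper": -1},{"dx": 0.6,"dy": 0.275,"dz": -0.21,"ax": 0,"ay": 0,"az": 0,"gripper": -1},{"dx": 0.68,"dy": 0.32,"dz": -0.21,"ax": 0,"ay": 0,"az": 0,"gripper": -1},{"dx": 0.68,"dy": 0.32,"dz": -0.21,"ax": 0,"ay": 0,"az": 0,"gripper": -1}])

```text
time: 29.75
eef_pos: [0.5481, 0.061, 0.1835]
tcp_rot: [0.533, 0.846, 0.0, 0.0]
contact_force: [-1.1, 0.2, -1.5]
opening: 0.119
finger_force: 39.3
```

```bash
python3 -c "
from h import *
tell(2); print(get_state()['contact_force'])"
```

```text
tcp [0.5481 0.061  0.1835] S [-0.0598 -0.0412  0.1835] yaw err to ex 0.13 opening 0.1193919493662669 t 29.75
to hang (12cm units) [-0.    -0.003 -0.312] z: handle=tcp-.0065 or so
[-1.09815539  0.17502821 -1.45254304]
```

Lower by about 27 mm.

Emit:
jog_arm(increments=[{"dx": 0,"dy": 0,"dz": -0.08,"ax": 0,"ay": 0,"az": 0,"gripper": -1},{"dx": 0,"dy": 0,"dz": -0.15,"ax": 0,"ay": 0,"az": 0,"gripper": -1},{"dx": 0,"dy": 0,"dz": -0.2,"ax": 0,"ay": 0,"az": 0,"gripper": -1},{"dx": 0,"dy": 0,"dz": -0.22,"ax": 0,"ay": 0,"az": 0,"gripper": -1},{"dx": 0,"dy": 0,"dz": -0.22,"ax": 0,"ay": 0,"az": 0,"gripper": -1}])

```text
time: 30.25
eef_pos: [0.5484, 0.0611, 0.1578]
tcp_rot: [0.533, 0.846, 0.002, 0.002]
contact_force: [4.0, 2.3, 1.4]
opening: 0.119
finger_force: 39.6
```

Emit:
jog_arm(increments=[{"dx": 0,"dy": 0,"dz": -0.01,"ax": 0,"ay": 0,"az": 0,"gripper": -1},{"dx": 0,"dy": 0,"dz": -0.01,"ax": 0,"ay": 0,"az": 0,"gripper": -0.4},{"dx": 0,"dy": 0,"dz": -0.01,"ax": 0,"ay": 0,"az": 0,"gripper": -0.2},{"dx": 0,"dy": 0,"dz": -0.01,"ax": 0,"ay": 0,"az": 0,"gripper": -0.2},{"dx": 0,"dy": 0,"dz": 0.1,"ax": 0,"ay": 0,"az": 0,"gripper": -0.2},{"dx": 0,"dy": 0,"dz": 0.4,"ax": 0,"ay": 0,"az": 0,"gripper": -0.2},{"dx": 0,"dy": 0,"dz": 0.8,"ax": 0,"ay": 0,"az": 0,"gripper": -0.2},{"dx": 0,"dy": 0,"dz": 1,"ax": 0,"ay": 0,"az": 0,"gripper": 0},{"dx": 0,"dy": 0,"dz": 1,"ax": 0,"ay": 0,"az": 0,"gripper": 0}])

```text
time: 31.15
eef_pos: [0.5493, 0.0608, 0.2834]
tcp_rot: [0.533, 0.846, 0.002, 0.005]
contact_force: [1.0, -0.2, 0.8]
opening: 0.5
finger_force: 0.0
```

```bash
python3 - <<'E'
from h import *
f,d,K,T=save('wrist'); P=S(cloud(d,K,T)); x,y,h=P[...,0],P[...,1],P[...,2]
for i in (1,2):
    m=(d>0)&(f.astype(int).max(-1)<75)&(abs(x+.06)<.02)&(abs(y-.1305+.086*i)<.03)&(h>.13)&(h<.165); q=P[m]; print(i,m.sum(),np.median(q,0) if len(q) else 0)
tell(2)
f,d,K,T=save('top');P=cloud(d,K,T); z=P[...,2]
near=(.5425,-.399)
m=(d>0)&(z>.072)&(z<.092)&(f.max(-1)<70)&(np.hypot(P[...,0]-near[0],P[...,1]-near[1])<.08); q=P[m]; print(m.sum(),np.median(q,0))
E
```

```text
1 505 [-0.05822533  0.04549807  0.15215203]
2 395 [-0.05818731 -0.04009205  0.15203905]
tcp [0.548  0.0609 0.2801] S [-0.0599 -0.0413  0.2801] yaw err to ex 0.12 opening 0.5001916478043034 t 31.2
to hang (12cm units) [-0.    -0.002 -1.118] z: handle=tcp-.0065 or so
42 [ 0.54159062 -0.39821817  0.08464576]
```

Emit:
jog_arm(increments=[{"dx": 0,"dy": -0.35,"dz": 0.1,"ax": 0,"ay": 0,"az": -0.06,"gripper": 0},{"dx": 0,"dy": -0.7,"dz": 0.1,"ax": 0,"ay": 0,"az": -0.128,"gripper": 0},{"dx": 0,"dy": -1,"dz": 0.1,"ax": 0,"ay": 0,"az": -0.128,"gripper": 0},{"dx": 0,"dy": -1,"dz": 0.1,"ax": 0,"ay": 0,"az": -0.128,"gripper": 0}])

```text
time: 31.65
eef_pos: [0.546, -0.0623, 0.2864]
tcp_rot: [0.617, 0.787, -0.001, -0.002]
contact_force: [0.2, -0.2, 0.0]
opening: 0.5
finger_force: 0.0
```

Emit:
jog_arm(increments=[{"dx": 0,"dy": -0.4,"dz": 0,"ax": 0,"ay": 0,"az": 0,"gripper": 0},{"dx": 0,"dy": -0.8,"dz": 0,"ax": 0,"ay": 0,"az": 0,"gripper": 0},{"dx": 0,"dy": -1,"dz": 0,"ax": 0,"ay": 0,"az": 0,"gripper": 0},{"dx": 0,"dy": -1,"dz": 0,"ax": 0,"ay": 0,"az": 0,"gripper": 0}])

```text
time: 32.05
eef_pos: [0.5461, -0.1809, 0.2865]
tcp_rot: [0.617, 0.787, -0.001, -0.002]
contact_force: [0.3, 0.5, 1.2]
opening: 0.496
finger_force: 0.0
```

Emit:
jog_arm(increments=[{"dx": 0,"dy": -0.4,"dz": 0,"ax": 0,"ay": 0,"az": 0,"gripper": 0},{"dx": 0,"dy": -0.8,"dz": 0,"ax": 0,"ay": 0,"az": 0,"gripper": 0},{"dx": 0,"dy": -1,"dz": 0,"ax": 0,"ay": 0,"az": 0,"gripper": 0},{"dx": 0,"dy": -1,"dz": 0,"ax": 0,"ay": 0,"az": 0,"gripper": 0}])

```text
time: 32.45
eef_pos: [0.5466, -0.3, 0.2869]
tcp_rot: [0.616, 0.788, -0.0, -0.002]
contact_force: [0.8, 0.6, -0.4]
opening: 0.502
finger_force: 0.0
```

Emit:
jog_arm(increments=[{"dx": -0.05,"dy": -0.4,"dz": 0,"ax": 0,"ay": 0,"az": 0,"gripper": 0},{"dx": -0.05,"dy": -0.83,"dz": 0,"ax": 0,"ay": 0,"az": 0,"gripper": 0},{"dx": -0.05,"dy": -0.83,"dz": 0,"ax": 0,"ay": 0,"az": 0,"gripper": 0},{"dx": -0.05,"dy": -0.83,"dz": 0,"ax": 0,"ay": 0,"az": 0,"gripper": 0}])

```text
time: 32.85
eef_pos: [0.5412, -0.3972, 0.2873]
tcp_rot: [0.615, 0.788, 0.001, -0.002]
contact_force: [0.6, -0.3, 0.1]
opening: 0.499
finger_force: 0.0
```

```bash
python3 -c "
from h import *
rack((.5425,-.399),'pics/w8.png')"
```

```text
tcp [ 0.5412 -0.3972  0.2873] tool y ang 14.05 q [-0.78  0.26  1.55  0.    1.33 -1.03] t 32.85
sleeve 220 [ 0.5412 -0.398   0.085 ] 0.08754201002748746 ((541.259765625, -398.4425048828125), (9.201704978942871, 27.482223510742188), 14.168079376220703)
bar 439 [ 0.5402 -0.3968  0.0834] ((540.6840209960938, -398.5229797363281), (10.383628845214844, 72.26175689697266), 14.103837013244629)
line ang 103.64072
```

View pics/w8.png

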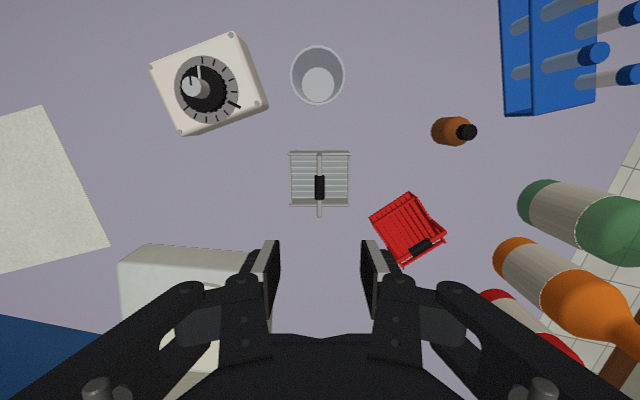

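Grey rack at (320,180) is under the gripper, the red one at (408,230) is clear to the side. Descending.

Emit:
jog_arm(increments=[{"dx": 0,"dy": -0.01,"dz": -0.4,"ax": 0,"ay": 0,"az": 0,"gripper": 0},{"dx": 0,"dy": -0.01,"dz": -0.7,"ax": 0,"ay": 0,"az": 0,"gripper": 0},{"dx": 0,"dy": -0.01,"dz": -1,"ax": 0,"ay": 0,"az": 0,"gripper": 0},{"dx": 0,"dy": -0.01,"dz": -1,"ax": 0,"ay": 0,"az": 0,"gripper": 0}])

```text
time: 33.3
eef_pos: [0.5388, -0.3943, 0.1618]
tcp_rot: [0.614, 0.789, 0.001, -0.007]
contact_force: [-0.5, 1.0, -1.6]
opening: 0.496
finger_force: 0.0
```

Emit:
jog_arm(increments=[{"dx": 0,"dy": 0,"dz": -0.3,"ax": 0,"ay": 0,"az": 0,"gripper": 0},{"dx": 0,"dy": 0,"dz": -0.55,"ax": 0,"ay": 0,"az": 0,"gripper": 0},{"dx": 0,"dy": 0,"dz": -0.68,"ax": 0,"ay": 0,"az": 0,"gripper": 0},{"dx": 0,"dy": 0,"dz": -0.68,"ax": 0,"ay": 0,"az": 0,"gripper": 0},{"dx": 0,"dy": 0,"dz": -0.68,"ax": 0,"ay": 0,"az": 0,"gripper": -1},{"dx": 0,"dy": 0,"dz": -0.68,"ax": 0,"ay": 0,"az": 0,"gripper": -1},{"dx": 0,"dy": 0,"dz": -0.68,"ax": 0,"ay": 0,"az": 0,"gripper": -1},{"dx": 0,"dy": 0,"dz": -0.68,"ax": 0,"ay": 0,"az": 0,"gripper": -1},{"dx": 0,"dy": 0,"dz": -0.68,"ax": 0,"ay": 0,"az": 0,"gripper": -1}])

```text
time: 34.2
eef_pos: [0.5416, -0.401, 0.0898]
tcp_rot: [0.615, 0.788, -0.001, 0.001]
contact_force: [-3.0, 0.9, 5.8]
opening: 0.122
finger_force: 39.2
```

Emit:
jog_arm(increments=[{"dx": 0,"dy": 0,"dz": 0.2,"ax": 0,"ay": 0,"az": 0,"gripper": -1},{"dx": 0,"dy": 0,"dz": 0.5,"ax": 0,"ay": 0,"az": 0,"gripper": -1},{"dx": 0,"dy": 0,"dz": 0.8,"ax": 0,"ay": 0,"az": 0,"gripper": -1},{"dx": 0,"dy": 0,"dz": 1,"ax": 0,"ay": 0,"az": 0,"gripper": -1},{"dx": -0.1,"dy": 0.3,"dz": 1,"ax": 0,"ay": 0,"az": 0.05,"gripper": -1},{"dx": -0.2,"dy": 0.6,"dz": 1,"ax": 0,"ay": 0,"az": 0.1,"gripper": -1},{"dx": -0.32,"dy": 0.9,"dz": 1,"ax": 0,"ay": 0,"az": 0.127,"gripper": -1},{"dx": -0.32,"dy": 1,"dz": 1,"ax": 0,"ay": 0,"az": 0.127,"gripper": -1},{"dx": -0.32,"dy": 1,"dz": 1,"ax": 0,"ay": 0,"az": 0.127,"gripper": -1}])

```text
time: 35.1
eef_pos: [0.5026, -0.2782, 0.2071]
tcp_rot: [0.533, 0.846, 0.0, 0.0]
contact_force: [0.2, -0.6, -1.5]
opening: 0.122
finger_force: 39.2
```

Emit:
jog_arm(increments=[{"dx": 0,"dy": 0.3,"dz": 0,"ax": 0,"ay": 0,"az": 0,"gripper": -1},{"dx": 0,"dy": 0.6,"dz": 0,"ax": 0,"ay": 0,"az": 0,"gripper": -1},{"dx": 0,"dy": 0.9,"dz": 0,"ax": 0,"ay": 0,"az": 0,"gripper": -1},{"dx": 0,"dy": 1,"dz": 0,"ax": 0,"ay": 0,"az": 0,"gripper": -1},{"dx": 0,"dy": 1,"dz": 0,"ax": 0,"ay": 0,"az": 0,"gripper": -1}])

```text
time: 35.6
eef_pos: [0.5034, -0.1596, 0.2075]
tcp_rot: [0.533, 0.846, -0.0, 0.001]
contact_force: [0.2, -1.5, -1.6]
opening: 0.119
finger_force: 39.2
```

Emit:
jog_arm(increments=[{"dx": 0,"dy": 0.3,"dz": 0,"ax": 0,"ay": 0,"az": 0,"gripper": -1},{"dx": 0,"dy": 0.6,"dz": 0,"ax": 0,"ay": 0,"az": 0,"gripper": -1},{"dx": 0,"dy": 0.87,"dz": 0,"ax": 0,"ay": 0,"az": 0,"gripper": -1},{"dx": 0,"dy": 0.87,"dz": 0,"ax": 0,"ay": 0,"az": 0,"gripper": -1},{"dx": 0,"dy": 0.87,"dz": 0,"ax": 0,"ay": 0,"az": 0,"gripper": -1}])

```text
time: 36.1
eef_pos: [0.5035, -0.0566, 0.2076]
tcp_rot: [0.534, 0.846, -0.0, 0.001]
contact_force: [0.2, -0.8, -2.4]
opening: 0.119
finger_force: 39.2
```

```bash
python3 -c "
from h import *
tell(3); held(); hooks()"
```

```text
tcp [ 0.5035 -0.0566  0.2076] S [-0.1506 -0.1282  0.2076] yaw err to ex 0.04 opening 0.11921338862869071 t 36.1
to hang (12cm units) [ 0.679  0.33  -0.513] z: handle=tcp-.0065 or so
held bar 1393 [-0.01066494 -0.03353994 -0.01781055] [0.01214957 0.03882429 0.00576198] [ 0.00050456  0.01606114 -0.00710824]
tip 257 [460.  46.] [-0.0773 -0.0208  0.1585] [-0.0824 -0.0233  0.1521] [-0.0678 -0.0174  0.1625]
tip 172 [479.  87.] [-0.0609 -0.0393  0.1527] [-0.0636 -0.0545  0.152 ] [-0.06   -0.0273  0.1548]
tip 187 [449. 135.] [-0.0776 -0.0659  0.1589] [-0.0824 -0.0689  0.152 ] [-0.0679 -0.0632  0.1626]
tip 163 [441. 202.] [-0.0773 -0.1049  0.1586] [-0.0821 -0.1083  0.1523] [-0.0682 -0.1028  0.1621]
tip 160 [433. 270.] [-0.0769 -0.1505  0.158 ] [-0.0826 -0.154   0.1521] [-0.0679 -0.1484  0.1622]
```

Emit:
jog_arm(increments=[{"dx": 0,"dy": 0,"dz": -0.12,"ax": 0,"ay": 0,"az": 0,"gripper": -1},{"dx": 0,"dy": 0,"dz": -0.21,"ax": 0,"ay": 0,"az": 0,"gripper": -1},{"dx": 0,"dy": 0,"dz": -0.21,"ax": 0,"ay": 0,"az": 0,"gripper": -1},{"dx": 0.12,"dy": 0.055,"dz": -0.21,"ax": 0,"ay": 0,"az": 0,"gripper": -1},{"dx": 0.24,"dy": 0.11,"dz": -0.21,"ax": 0,"ay": 0,"az": 0,"gripper": -1},{"dx": 0.36,"dy": 0.165,"dz": -0.21,"ax": 0,"ay": 0,"az": 0,"gripper": -1},{"dx": 0.48,"dy": 0.22,"dz": -0.21,"ax": 0,"ay": 0,"az": 0,"gripper": -1},{"dx": 0.6,"dy": 0.275,"dz": -0.21,"ax": 0,"ay": 0,"az": 0,"gripper": -1},{"dx": 0.68,"dy": 0.32,"dz": -0.21,"ax": 0,"ay": 0,"az": 0,"gripper": -1},{"dx": 0.68,"dy": 0.32,"dz": -0.21,"ax": 0,"ay": 0,"az": 0,"gripper": -1}])

```text
time: 37.15
eef_pos: [0.585, -0.0168, 0.1818]
tcp_rot: [0.533, 0.846, 0.0, -0.0]
contact_force: [-0.5, -0.1, -1.4]
opening: 0.125
finger_force: 39.2
```

```bash
python3 -c "
from h import *
tell(3); print(get_state()['contact_force'])"
```

```text
tcp [ 0.585  -0.0168  0.1818] S [-0.0599 -0.1273  0.1818] yaw err to ex 0.07 opening 0.12483408044009936 t 37.15
to hang (12cm units) [-0.    -0.002 -0.298] z: handle=tcp-.0065 or so
[-0.51337839 -0.08093526 -1.36055489]
```

Emit:
jog_arm(increments=[{"dx": 0.003,"dy": -0.01,"dz": -0.08,"ax": 0,"ay": 0,"az": 0,"gripper": -1},{"dx": 0.003,"dy": -0.01,"dz": -0.15,"ax": 0,"ay": 0,"az": 0,"gripper": -1},{"dx": 0.003,"dy": -0.01,"dz": -0.2,"ax": 0,"ay": 0,"az": 0,"gripper": -1},{"dx": 0.003,"dy": -0.01,"dz": -0.225,"ax": 0,"ay": 0,"az": 0,"gripper": -1},{"dx": 0.003,"dy": -0.01,"dz": -0.225,"ax": 0,"ay": 0,"az": 0,"gripper": -1}])

```text
time: 37.65
eef_pos: [0.5864, -0.0182, 0.1565]
tcp_rot: [0.534, 0.845, 0.002, 0.003]
contact_force: [4.5, 2.5, 1.7]
opening: 0.121
finger_force: 39.7
```

Emit:
jog_arm(increments=[{"dx": 0,"dy": 0,"dz": -0.01,"ax": 0,"ay": 0,"az": 0,"gripper": -1},{"dx": 0,"dy": 0,"dz": -0.01,"ax": 0,"ay": 0,"az": 0,"gripper": -0.4},{"dx": 0,"dy": 0,"dz": -0.01,"ax": 0,"ay": 0,"az": 0,"gripper": -0.2},{"dx": 0,"dy": 0,"dz": -0.01,"ax": 0,"ay": 0,"az": 0,"gripper": -0.2},{"dx": 0,"dy": 0,"dz": 0.1,"ax": 0,"ay": 0,"az": 0,"gripper": -0.2},{"dx": 0,"dy": 0,"dz": 0.4,"ax": 0,"ay": 0,"az": 0,"gripper": -0.2},{"dx": 0,"dy": 0,"dz": 0.8,"ax": 0,"ay": 0,"az": 0,"gripper": -0.2},{"dx": 0,"dy": 0,"dz": 1,"ax": 0,"ay": 0,"az": 0,"gripper": -0.2},{"dx": 0,"dy": 0,"dz": 1,"ax": 0,"ay": 0,"az": 0,"gripper": -0.2}])

```text
time: 38.55
eef_pos: [0.5869, -0.0187, 0.2817]
tcp_rot: [0.534, 0.846, 0.002, 0.005]
contact_force: [-0.6, 0.7, 0.6]
opening: 0.399
finger_force: 0.0
```

```bash
python3 - <<'E'
from h import *
f,d,K,T=save('wrist'); P=S(cloud(d,K,T)); x,y,h=P[...,0],P[...,1],P[...,2]
for i in (1,2,3):
    m=(d>0)&(f.astype(int).max(-1)<75)&(abs(x+.06)<.02)&(abs(y-.1305+.086*i)<.03)&(h>.13)&(h<.165); q=P[m]; print(i,m.sum(),np.median(q,0) if len(q) else 0)
tell(3); print(get_state()['qpos'])
f,d,K,T=save('top');P=cloud(d,K,T); z=P[...,2]
m=(d>0)&(z>.090)&(z<.1)&(np.hypot(P[...,0]-.40,P[...,1]+.32)<.05); q=P[m]; print('knob top',m.sum(),np.median(q,0),cv2.minEnclosingCircle(q[:,:2].astype(np.float32)*1000))
m=(d>0)&(abs(z-.055)<.004)&(np.hypot(P[...,0]-.40,P[...,1]+.32)<.1); q=P[m]; print('box',m.sum(),cv2.minAreaRect(q[:,:2].astype(np.float32)*1000))
E
```

```text
1 16 [-0.06411867  0.01715858  0.1488044 ]
2 514 [-0.05845245 -0.04043984  0.15207269]
3 378 [-0.05768741 -0.12653844  0.15222169]
tcp [ 0.5856 -0.0185  0.2783] S [-0.0601 -0.129   0.2783] yaw err to ex 0.03 opening 0.3994222687993642 t 38.6
to hang (12cm units) [-0.005  0.012 -1.102] z: handle=tcp-.0065 or so
[-2.04568911e-01  7.20532346e-02  1.78162550e+00 -1.69105793e-04
  1.28243740e+00 -6.49383102e-01]
knob top 49 [ 0.39228524 -0.32659152  0.09477773] ((392.06475830078125, -326.4437255859375), 9.478572845458984)
box 963 ((411.37640380859375, -306.6106262207031), (163.81854248046875, 85.73983764648438), 33.69158935546875)
```

All three racks hang (handle middles within 2 mm). Going over the knob.

Emit:
jog_arm(increments=[{"dx": -0.3,"dy": -0.3,"dz": 0,"ax": 0,"ay": 0,"az": 0,"gripper": -0.2},{"dx": -0.5,"dy": -0.6,"dz": 0,"ax": 0,"ay": 0,"az": 0,"gripper": -0.2},{"dx": -0.8,"dy": -0.9,"dz": 0,"ax": 0,"ay": 0,"az": 0,"gripper": -0.2},{"dx": -0.9,"dy": -1,"dz": 0,"ax": 0,"ay": 0,"az": 0,"gripper": -0.2},{"dx": -0.9,"dy": -1,"dz": 0,"ax": 0,"ay": 0,"az": 0,"gripper": -0.2}])

```text
time: 39.15
eef_pos: [0.4742, -0.1392, 0.2725]
tcp_rot: [0.535, 0.845, -0.0, -0.002]
contact_force: [0.2, -0.4, 0.1]
opening: 0.398
finger_force: 0.0
```

Emit:
jog_arm(increments=[{"dx": -0.2,"dy": -0.35,"dz": 0,"ax": 0,"ay": 0,"az": 0,"gripper": -0.2},{"dx": -0.4,"dy": -0.7,"dz": 0,"ax": 0,"ay": 0,"az": 0,"gripper": -0.2},{"dx": -0.6,"dy": -1,"dz": 0,"ax": 0,"ay": 0,"az": 0,"gripper": -0.2},{"dx": -0.7,"dy": -1,"dz": 0,"ax": 0,"ay": 0,"az": 0,"gripper": -0.2},{"dx": -0.7,"dy": -1,"dz": 0,"ax": 0,"ay": 0,"az": 0,"gripper": -0.2}])

```text
time: 39.65
eef_pos: [0.3917, -0.2578, 0.2735]
tcp_rot: [0.535, 0.845, 0.001, -0.002]
contact_force: [0.2, 0.7, 0.5]
opening: 0.402
finger_force: 0.0
```

Emit:
jog_arm(increments=[{"dx": 0,"dy": -0.3,"dz": -0.1,"ax": 0,"ay": 0,"az": 0,"gripper": -0.2},{"dx": 0,"dy": -0.57,"dz": -0.2,"ax": 0,"ay": 0,"az": 0,"gripper": -0.2},{"dx": 0,"dy": -0.57,"dz": -0.2,"ax": 0,"ay": 0,"az": 0,"gripper": -0.2},{"dx": 0,"dy": -0.57,"dz": -0.2,"ax": 0,"ay": 0,"az": 0,"gripper": -0.2}])

```text
time: 40.05
eef_pos: [0.3933, -0.3253, 0.2498]
tcp_rot: [0.533, 0.846, 0.001, -0.001]
contact_force: [-1.0, -0.0, -0.3]
opening: 0.405
finger_force: 0.0
```

```bash
python3 - <<'E'
from h import *
s=get_state(); print(s['eef_pos'],s['qpos'])
f,d,K,T=save('wrist');P=cloud(d,K,T); z=P[...,2]
m=(d>0)&(z>.089)&(z<.1)&(np.hypot(P[...,0]-.392,P[...,1]+.3265)<.03); q=P[m]; c=cv2.minEnclosingCircle(q[:,:2].astype(np.float32)*1000); print('knob',m.sum(),c,np.median(q,0))
u=proj([.392,-.3265,.06],K,T); print(u)
x0,y0=int(u[0])-75,int(u[1])-60; x0=max(x0,0);y0=max(y0,0); print(x0,y0)
cv2.imwrite('pics/k1.png',cv2.resize(f[y0:y0+120,x0:x0+150],None,fx=5,fy=5,interpolation=3))
E
```

```text
[ 0.39332528 -0.32528961  0.2498245 ] [-8.90374491e-01 -7.41665927e-02  1.98049402e+00  8.87398520e-04
  1.23823903e+00 -1.33640122e+00]
knob 324 ((390.3559875488281, -326.2327575683594), 9.808926582336426) [ 0.39023426 -0.32571469  0.0949529 ]
[317.26383374 189.27095282]
242 129
```

View pics/k1.png

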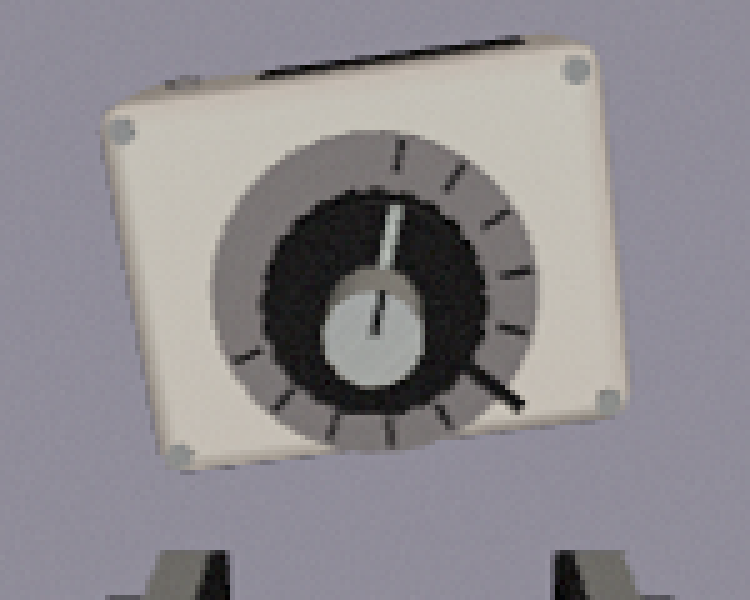

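The crop shows the pointer at crop (396,210), near the front (top of the crop). The long mark is at crop (495,388). Working out the turn.

```bash
python3 - <<'E'
from h import *
z=np.load('pics/wrist.npz');K,T=z['K'],z['T']
def ray(cx,cy,h):
    u,v=242+cx/5,129+cy/5
    r=T[:3,:3]@np.array([(u-K[0,2])/K[0,0],-(v-K[1,2])/K[1,1],-1]); o=T[:3,3]; return (o+r*(h-o[2])/r[2])[:2]
c=np.array([.3904,-.3260])
P={}
for n,p in dict(ptip=(397,208,.0715),pfoot=(387,265,.0715),ltip=(521,406,.0555),lin=(474,370,.0555),d0=(400,155,.0555),d11=(245,357,.0555),ring_l=(263,300,.069),ring_r=(487,300,.069),ktop=(380,310,.095),kmid=(374,338,.095)).items():
    P[n]=ray(*p); w=P[n]-c; print(n,P[n].round(4),'r',np.hypot(*w).round(4),'ang',np.degrees(np.arctan2(w[1],w[0])).round(1))
g=lambda a,b:np.degrees(np.arctan2(*(P[a]-P[b])[::-1]))
print('pointer dir',g('ptip','pfoot'),'long dir',g('ltip','lin'))
bx=[ray(122,130,.055),ray(575,70,.055),ray(180,457,.055),ray(608,402,.055)]; f=bx[1]-bx[0]; print('front edge ang',np.degrees(np.arctan2(f[1],f[0])), 'box ctr',np.mean(bx,0))
E
```

```text
ptip [ 0.3864 -0.3045] r 0.0219 ang 100.6
pfoot [ 0.3896 -0.3162] r 0.0099 ang 94.4
ltip [ 0.4323 -0.3352] r 0.0429 ang -12.4
lin [ 0.4189 -0.3322] r 0.0292 ang -12.3
d0 [ 0.3832 -0.2961] r 0.0308 ang 103.6
d11 [ 0.3714 -0.3516] r 0.0319 ang -126.6
ring_l [ 0.3694 -0.3347] r 0.0227 ang -157.4
ring_r [ 0.4122 -0.3143] r 0.0248 ang 28.3
ktop [ 0.3902 -0.3205] r 0.0055 ang 91.7
kmid [ 0.3916 -0.3261] r 0.0012 ang -2.9
pointer dir 105.72948768034432 long dir -12.58869907343372
front edge ang 32.97155536692297 box ctr [ 0.38831731 -0.32166901]
```

Emit:
jog_arm(increments=[{"dx": -0.02,"dy": -0.004,"dz": -0.4,"ax": 0,"ay": 0,"az": 0,"gripper": 0},{"dx": -0.02,"dy": -0.004,"dz": -0.8,"ax": 0,"ay": 0,"az": 0,"gripper": 0},{"dx": -0.02,"dy": -0.004,"dz": -0.9,"ax": 0,"ay": 0,"az": 0,"gripper": 0},{"dx": -0.02,"dy": -0.004,"dz": -0.9,"ax": 0,"ay": 0,"az": 0,"gripper": 0},{"dx": -0.02,"dy": -0.004,"dz": -0.9,"ax": 0,"ay": 0,"az": 0,"gripper": 0}])

```text
time: 40.6
eef_pos: [0.3915, -0.3276, 0.1453]
tcp_rot: [0.533, 0.846, -0.001, 0.002]
contact_force: [0.0, -0.0, 0.4]
opening: 0.502
finger_force: 0.0
```

```bash
python3 - <<'E'
from h import *
s=get_state(); print(s['eef_pos'])
f,d,K,T=save('wrist');P=cloud(d,K,T); z=P[...,2]
m=(d>0)&(z>.091)&(z<.1)&(np.hypot(P[...,0]-.391,P[...,1]+.326)<.016); q=P[m]; c=cv2.minEnclosingCircle(q[:,:2].astype(np.float32)*1000); print('knob',m.sum(),c,np.median(q,0))
E
```

```text
[ 0.39147582 -0.32762265  0.14529437]
knob 759 ((390.63323974609375, -326.5152587890625), 10.07626724243164) [ 0.39027072 -0.32564035  0.09492661]
```

Emit:
jog_arm(increments=[{"dx": -0.007,"dy": 0.009,"dz": -0.15,"ax": 0,"ay": 0,"az": 0,"gripper": 0},{"dx": -0.007,"dy": 0.009,"dz": -0.3,"ax": 0,"ay": 0,"az": 0,"gripper": -0.1},{"dx": -0.007,"dy": 0.009,"dz": -0.35,"ax": 0,"ay": 0,"az": 0,"gripper": -0.2},{"dx": -0.007,"dy": 0.009,"dz": -0.35,"ax": 0,"ay": 0,"az": 0,"gripper": -0.2},{"dx": -0.007,"dy": 0.009,"dz": -0.35,"ax": 0,"ay": 0,"az": 0,"gripper": -0.2}])

```text
time: 41.15
eef_pos: [0.3902, -0.3269, 0.1027]
tcp_rot: [0.534, 0.846, -0.0, 0.001]
contact_force: [0.1, 0.1, -0.1]
opening: 0.397
finger_force: 0.0
```

Emit:
jog_arm(increments=[{"dx": 0,"dy": 0,"dz": 0,"ax": 0,"ay": 0,"az": 0,"gripper": -0.5},{"dx": 0,"dy": 0,"dz": 0,"ax": 0,"ay": 0,"az": 0,"gripper": -1},{"dx": 0,"dy": 0,"dz": 0,"ax": 0,"ay": 0,"az": 0,"gripper": -1},{"dx": 0,"dy": 0,"dz": 0,"ax": 0,"ay": 0,"az": 0,"gripper": -1}], force=20)

```text
time: 41.55
eef_pos: [0.3901, -0.3268, 0.1025]
tcp_rot: [0.534, 0.846, -0.0, 0.001]
contact_force: [-0.6, 1.6, 6.4]
opening: 0.222
finger_force: 19.7
```

Emit:
jog_arm(increments=[{"dx": 0,"dy": 0,"dz": 0,"ax": 0,"ay": 0,"az": -0.08,"gripper": -1},{"dx": 0,"dy": 0,"dz": 0,"ax": 0,"ay": 0,"az": -0.16,"gripper": -1},{"dx": 0,"dy": 0,"dz": 0,"ax": 0,"ay": 0,"az": -0.24,"gripper": -1},{"dx": 0,"dy": 0,"dz": 0,"ax": 0,"ay": 0,"az": -0.32,"gripper": -1},{"dx": 0,"dy": 0,"dz": 0,"ax": 0,"ay": 0,"az": -0.4,"gripper": -1},{"dx": 0,"dy": 0,"dz": 0,"ax": 0,"ay": 0,"az": -0.48,"gripper": -1},{"dx": 0,"dy": 0,"dz": 0,"ax": 0,"ay": 0,"az": -0.56,"gripper": -1},{"dx": 0,"dy": 0,"dz": 0,"ax": 0,"ay": 0,"az": -0.64,"gripper": -1},{"dx": 0,"dy": 0,"dz": 0,"ax": 0,"ay": 0,"az": -0.72,"gripper": -1},{"dx": 0,"dy": 0,"dz": 0,"ax": 0,"ay": 0,"az": -0.8,"gripper": -1}])

```text
time: 42.55
eef_pos: [0.3907, -0.3269, 0.1026]
tcp_rot: [0.93, 0.368, 0.001, 0.002]
contact_force: [2.2, 0.5, 4.8]
opening: 0.222
finger_force: 19.7
```

Emit:
jog_arm(increments=[{"dx": 0,"dy": 0,"dz": 0,"ax": 0,"ay": 0,"az": -0.08,"gripper": -1},{"dx": 0,"dy": 0,"dz": 0,"ax": 0,"ay": 0,"az": -0.16,"gripper": -1},{"dx": 0,"dy": 0,"dz": 0,"ax": 0,"ay": 0,"az": -0.24,"gripper": -1},{"dx": 0,"dy": 0,"dz": 0,"ax": 0,"ay": 0,"az": -0.32,"gripper": -1},{"dx": 0,"dy": 0,"dz": 0,"ax": 0,"ay": 0,"az": -0.4,"gripper": -1},{"dx": 0,"dy": 0,"dz": 0,"ax": 0,"ay": 0,"az": -0.48,"gripper": -1},{"dx": 0,"dy": 0,"dz": 0,"ax": 0,"ay": 0,"az": -0.49,"gripper": -1},{"dx": 0,"dy": 0,"dz": 0,"ax": 0,"ay": 0,"az": -0.49,"gripper": -1}])

```text
time: 43.35
eef_pos: [0.3908, -0.3273, 0.1025]
tcp_rot: [1.0, -0.005, 0.002, 0.002]
contact_force: [4.5, -1.9, 5.4]
opening: 0.221
finger_force: 19.7
```

Emit:
jog_arm(increments=[{"dx": 0,"dy": 0,"dz": 0,"ax": 0,"ay": 0,"az": 0,"gripper": -0.3},{"dx": 0,"dy": 0,"dz": 0,"ax": 0,"ay": 0,"az": 0,"gripper": -0.2},{"dx": 0,"dy": 0,"dz": 0,"ax": 0,"ay": 0,"az": 0,"gripper": -0.2},{"dx": 0,"dy": 0,"dz": 0.2,"ax": 0,"ay": 0,"az": 0,"gripper": -0.2},{"dx": 0,"dy": 0,"dz": 0.6,"ax": 0,"ay": 0,"az": 0,"gripper": -0.2},{"dx": 0,"dy": 0,"dz": 1,"ax": 0,"ay": 0,"az": 0,"gripper": -0.2},{"dx": 0,"dy": 0,"dz": 1,"ax": 0,"ay": 0,"az": 0,"gripper": -0.2}])

```text
time: 44.05
eef_pos: [0.3915, -0.3288, 0.2285]
tcp_rot: [1.0, -0.005, 0.004, 0.005]
contact_force: [0.8, 0.4, 0.2]
opening: 0.399
finger_force: 0.0
```

```bash
python3 - <<'E'
from h import *
s=get_state(); print(s['eef_pos'],s['qpos'])
f,d,K,T=save('wrist')
u=proj([.3905,-.3263,.06],K,T); x0,y0=int(u[0])-75,max(int(u[1])-60,0); print(x0,y0)
cv2.imwrite('pics/k2.png',cv2.resize(f[y0:y0+120,x0:x0+150],None,fx=5,fy=5,interpolation=3))
E
```

```text
[ 0.39153891 -0.32882735  0.22847758] [-8.97065089e-01 -5.97412196e-02  2.00723628e+00 -3.37931467e-04
  1.18103154e+00  6.83931303e-01]
241 135
```

View pics/k2.png

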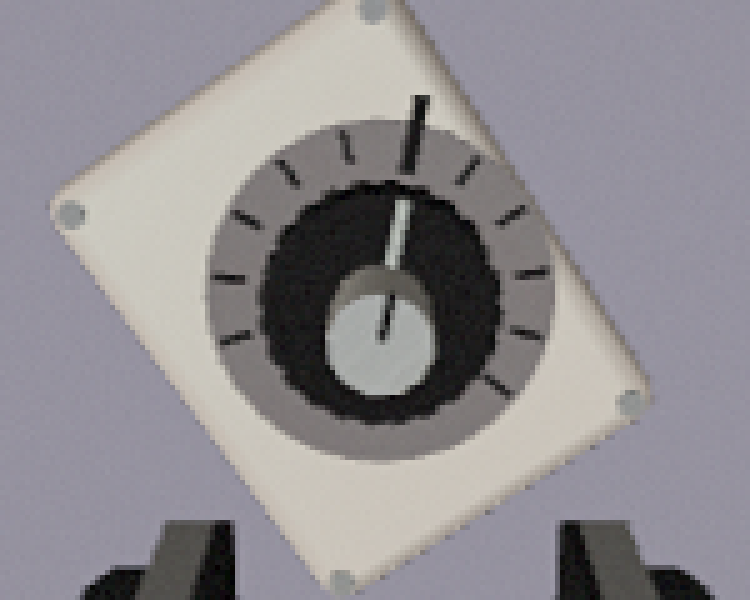

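The pointer at crop (400,215) lines up with the long mark at (415,135). A final check of the whole scene.

```bash
python3 - <<'E'
from h import *
f,d,K,T=save('scene'); cv2.imwrite('pics/s9.png',cv2.resize(f[100:320,180:520],None,fx=2.3,fy=2.3,interpolation=3))
f,d,K,T=save('top');P=S(cloud(d,K,T)); x,y,h=P[...,0],P[...,1],P[...,2]
for i in range(4):
    m=(d>0)&(f.max(-1)<75)&(abs(x+.06)<.02)&(abs(y-.1305+.086*i)<.03)&(h>.135)&(h<.165); q=P[m]; print(i,m.sum(),np.median(q,0).round(4) if len(q) else 0)
m=(d>0)&(abs(y-.24)<.006)&(x<-.065)&(x>-.097)&(h>.17)&(h<.24); q=P[m]; print('lever',len(q),np.arctan(-np.polyfit(q[:,0],q[:,2],1)[0]))
E
```

```text
0 1 [-0.0429  0.103   0.1483]
1 59 [-0.0586  0.0465  0.1515]
2 51 [-0.059  -0.0424  0.1517]
3 52 [-0.0591 -0.1285  0.1523]
lever 68 0.0082494865536909
```

View pics/s9.png

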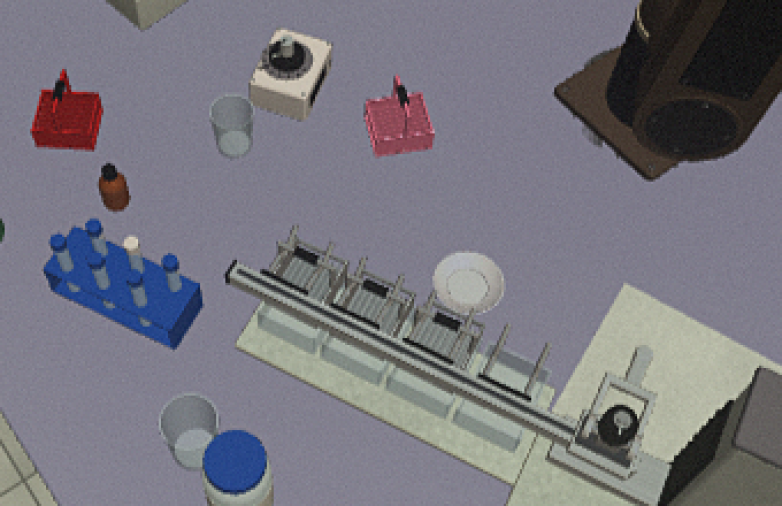

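The scene shows three grey racks hanging level at (305,265), (370,295) and (445,325), the lever closed at (640,360) and the bystanders undisturbed. Handing in.

```bash
python3 -c "
from h import *
print(job.sign_off())"
```

```text
the job is handed in; nothing more can be done
None
```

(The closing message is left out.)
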